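# Press the case lids shut in the ratchet clamp

## Robot

A 7-joint arm with a two-finger parallel gripper is mounted at the origin on a cart in front of the work surface, level with it; the furniture and walls round the work are solid. World frame = base frame: x ahead of the robot, y to its left, z up, the work surface at z = 0. Lengths are in mm, angles in rad, forces in N, time in s.
With the tool pointing down it reaches from about 400 to 875 mm from the base axis. Payload 4.4 kg.
Tool frame: the origin (TCP) lies midway between the tips of the shut fingers; the grasp point (between the pads) lies 19 mm behind it (ctrl.grip_point_offset is the distance from the TCP to the grasp point, in mm); z points along the fingers, x is the direction in which the jaws open and shut, and the axes are right-handed (so a half turn about z gives the same grasp; the last joint's range is limited). The gripper opens to 85 mm and grips with 20 to 120 N. Pads are 22 mm wide; open, the fingers measure 114 mm over their backs; the gripper's body (76 mm by 85 mm) begins 54 mm behind the grasp point. The pads swing forward as they close: fully open they stand 13 mm farther back than shut.
Start: joints at [1.096, 0.628, 0.038, 1.517, -0.027, 0.996, -0.02], TCP at [258.409, -596.442, 231.313] pointing down, gripper open.
Joint ranges: [-3.06, 3.06], [-0.37, 2.12], [-1.25, 1.32], [0.18, 2.47], [-1.1, 4.24], [0.23, 1.98], [-2.94, 2.94]. Speed limits (rad/s): [2.57, 2.57, 3.14, 3.14, 3.14, 3.14, 3.14].

## Interface

Orientations are given as [roll, pitch, yaw] about the fixed x, y, z axes, in that order (R = Rz(yaw) Ry(pitch) Rx(roll)).
In Python, from cell import ctrl, viewer gives the robot as it stands.
- The arm moves only by the tool apply_moves, never from a script. Its argument "series" is a list that holds one entry, the list of rows, each a list of 6 numbers: the shift along the tool's x, y, z normalised to -1 to 1, where 1 is 50 mm, then the turn, a rotation vector about the tool's x, y, z normalised to -1 to 1, where 1 is 6 degrees. In form: [[[tx, ty, tz, rx, ry, rz], ...]]. A call has exactly 5 rows; each row shifts and turns the commanded pose from where the row before left it, along the tool's axes as they then stand; what a row does not reach is not made up. A row lasts 1/8 s, in which the tool goes at most 62.5 mm and 10.7 degrees, less where a joint would pass 70% of its speed; a pose out of reach is approached as far as the arm can. A call with a number of a shift or a turn outside -1 to 1 is refused whole. A call with a gripper value outside its range is refused whole. "claw" is the gripper command: -1 is shut, 1 is fully open, values between are in proportion, set as the call begins (left out, the last holds). The fingers move at their own pace and stop on an object; the grip force is fixed at half the most. Time passes only in rows, so rows that do not move let the fingers close, or fill a call up. It gives the time, the measured TCP pose, the force and the opening at its end, in the units of the state.
- ctrl.read_state(): the state, without advancing time (a new reading comes with each control period).
- viewer.get_image(name): name is "side" or "top"; returns the picture (480x640x3 uint8, blue, green, red); there is no depth.
- viewer.camera_info(name): a dict with "K" (3x3 intrinsics, pixels), "distortion" ([k1, k2, p1, p2, k3] as OpenCV has them; the pictures are not rectified), "R" (3x3) and "t" (3): a world point X has camera coordinates R X + t. Camera axes: x right, y down, z forward; pixel columns grow to the right and rows downward; lengths in mm; the calibration is good to about 2 mm. A picture is of the moment at which its call begins. camera_info takes no time and is no camera call.
- ctrl.finish_job(): hands the job in, once; it reports no verdict.
Trained networks look in the newest picture that a camera, given by its name, has taken for a name from the list of things; names that differ only in an ending like _2 or _b are one class to them, and where a whole thing is asked for, a point or a joint stands for the part that bears it (a point fixed in the world has none). Each returns a list of dicts, best first, with "score" (0 to 1); they miss things now and then, are a little off and sometimes report something else, mostly with a low value. They report only what shows in the picture. A call takes as long as a camera call. They do not tell look-alikes from the thing itself.
- viewer.find_in(camera, label): "location" ([column, row] as shares, 0 to 1, of the picture: columns of its width, rows of its height, amid what is visible of it).
The state is a dict: "clock": time; "qpos": joint angles; "qd": joint speeds; "tau": joint torques, N m; "eef_pos": TCP position; "tool_rot": TCP orientation; "force": force on the tool from outside, world axes, zero at the start; "torque": the same for the moment, N m; "width": finger opening in mm.
Only numpy, scipy, OpenCV 4.12 (cv2) and the standard library are available. Lean on these libraries where they do the work, as an engineer would, in place of code of your own. Each camera call takes 0.05 s, during which the arm holds its last target. There are 200 camera calls.

## Task

The flat cases on the worktop have press-on lids that are still ajar: stand every one of them upright on a thin edge, side by side in the bay of the bench clamp, and only then pump the trigger and let it go, until the ratchet by itself keeps them firmly squeezed against the sprung pad with all lids flush. Then press the red release so that the jaw springs fully open, and put the closed cases in the white tray, without disturbing the gauze carton, tape roll or squeeze bottle.

Things in the scene. Friction and masses are not known exactly. Their poses are not given: they have to be found in the camera images.
- case_1_mid (a point): centre of the white body of the blue-lidded flat case: rigid body 80 mm long (x axis) x 56 mm wide (y) x 18 mm thick (z), with a 74 x 50 x 3 mm coloured lid plate on its +z face, about 0.1 kg. Starts lying flat, lid up, on the worktop. The lid covers no side face, so the 56 mm width can be gripped without touching it
- case_2_mid (a point): the same for the green-lidded case (it or another case may be absent)
- case_3_mid (a point): the same for the orange-lidded case (it or another case may be absent)
- case_1_lid (a joint): gap under the lid of the blue-lidded case in m: 0 = pressed flush, 0.005 = fully ajar. It needs about 6 N to move and stays where it is left; the case with its lid is 21 mm thick when shut, 26 mm when ajar
- case_2_lid (a joint): the same for the green-lidded case
- case_3_lid (a joint): the same for the orange-lidded case
- clamp: grey bench clamp fixed to the worktop; origin on the worktop, axes level, jaws close along its y axis. Base plate 84 mm in x, y = -135 to 190 mm, 12 mm thick. From -y to +y: teal trigger, black ratchet housing (y = -62 to -12 mm, 75 mm high) with the fixed grip on it, teal jaw, bay, black pad, grey end plate (64 mm in x, y = 176 to 189 mm, 75 mm high)
- bay_floor (a point): point on the base plate (bay floor, z = 12 mm) just under the face of the pad at rest; axes as the clamp's: the bay extends from here towards -y as far as the jaw face
- jaw_face (a point): centre of the teal moving jaw's face (60 mm wide in x, 56 mm high, centre 42 mm above the worktop), which looks to the clamp's +y. It sits on a steel bar at 43 to 57 mm height that runs back through the housing and the trigger's forked foot, with the jaw open as far as clamp y = -170 mm
- jaw (a joint): advance of the moving jaw in m: 0 = fully open (face 145 mm from the pad), 0.114 = its limit. A weak spring (3 to 4 N) draws it open; the ratchet, in 5 mm teeth, holds it wherever the trigger has driven it until the release is pressed
- pad (a joint): compression of the black sprung pad (58 x 50 mm face, looks to the clamp's -y) in m: 0 = free, 0.007 = bottomed; 2.2 N per mm, so it shows how hard the clamp squeezes
- trigger_pad (a point): middle of the rear (clamp -y) face of the teal trigger paddle (34 mm in x, 12 mm thick, from 72 to 127 mm above the worktop), 111 mm above the worktop at rest. Push it towards the clamp's +y, towards the fixed grip; it swings about a pin at clamp y = -78 mm, 22 mm above the worktop
- trigger (a joint): trigger angle in rad: 0 = let go (a spring returns it), 0.35 = fully squeezed (about 31 mm of travel at trigger_pad). A full squeeze drives the jaw about 15 mm, a short one 5 or 10; pushing takes 3 to 20 N. Let it back to 0 between strokes
- release_top (a point): top centre of the red release button (18 mm wide, 138 mm above the worktop) on top of the black fixed grip (30 mm in x, clamp y = -48 to -24 mm, 126 mm high); pressed straight down
- release (a joint): release button travel in m: 0 = up, 0.008 = fully down (about 6 N). At 0.005 or more the ratchet is free and the spring draws the jaw open in about a second while the button is kept down
- tray_mid (a point): centre of the inner floor (3 mm above the worktop) of the white square plastic tray, 150 x 150 mm outside, walls 3 mm thick and 18 mm high, along its x and y axes; loose, about 0.3 kg
- gauze_box: bystander: white and blue carton 64 x 106 x 45 mm, origin under its centre
- tape_roll: bystander: white roll of tape 66 x 62 x 25 mm, origin under its centre
- squeeze_bottle: bystander: brown squeeze bottle 46 mm wide, 157 mm high, origin under its centre
Mind the look-alikes: they are no part of the job. What is shaped like the part that bears case_1_mid but yellow is not meant.

How it is judged:
By the outcome, as a careful person would: the job done as asked, in the order asked, and still so for the second after the job is handed in, with the robot touching nothing.
Of case_1, case_2, case_3 only 2 to 3 are there at a start; the rules pass over those that are not, and their reading is None.
At some moment in a run one of tray, case_1 may be knocked a few centimetres aside while the robot is not near it.
It also fails if it takes over 210 s, if anything falls off the work surface, if the arm or the gripper's body presses on something with over 40 N, if the wrist force passes 120 N, or if a joint passes its speed limit or range.

## Working session

There is one attempt and no reset: what is moved stays moved. The work goes in short steps, Python scripts to look and compute and a tool call to move; the robot and the scene stay as the last step left them, time stands still between calls to the robot, and variables do not carry over. Pictures are saved under pics/ and viewed, about 12 in all and at most 16, crops included, and the job is handed in when it is done.

Besides the shell and the picture viewer there is one more tool, called after "Call:" as name(argument=value, ...), one argument or row to a line, values as JSON. apply_moves: Moves the arm, as the interface text tells. Scaled input: -1 to 1 covers 50 mm each way for a shift and 6 degrees each way for a turn. Its arguments: {"type":"object","properties":{"series":{"type":"array","items":{"type":"array","items":{"type":"array","items":{"type":"number"}}}},"claw":{"type":"number"}},"required":["series"]}

```bash
ls; mkdir -p pics; cat > h.py <<'E'
import numpy as np, cv2
from cell import ctrl, viewer
np.set_printoptions(precision=1,suppress=True)
def snap(c,name=None):
    im=viewer.get_image(c)
    if name: cv2.imwrite(f'pics/{name}.png',im)
    return im
def ray(c,px):
    i=viewer.camera_info(c);K=np.array(i['K'],float);R=np.array(i['R']);t=np.array(i['t']).ravel()
    u=cv2.undistortPoints(np.array([[px]],float),K,np.array(i['distortion'],float))[0,0]
    return -R.T@t, R.T@np.array([u[0],u[1],1.])
def at_z(c,px,z):
    o,d=ray(c,px); return o+d*(z-o[2])/d[2]
def proj(c,X):
    i=viewer.camera_info(c);R=np.array(i['R']);t=np.array(i['t'],float).ravel()
    p,_=cv2.projectPoints(np.array(X,float).reshape(-1,3),cv2.Rodrigues(R)[0],t,np.array(i['K'],float),np.array(i['distortion'],float))
    return p[:,0]
def st():
    s=ctrl.read_state(); print('t',round(s['clock'],2),'tcp',np.array(s['eef_pos']),'rot',np.round(s['tool_rot'],3),'F',np.array(s['force']),'w',round(s['width'],1)); return s
E
python3 - <<'E'
from h import *
s=st()
for c in('side','top'):
    snap(c,c+'0'); i=viewer.camera_info(c); R=np.array(i['R']); print(c,-R.T@np.array(i['t']).ravel(),R[2],np.array(i['K'])[0,0])
    for l in ['case_1_mid','clamp','bay_floor','jaw_face','trigger_pad','release_top','tray_mid','gauze_box','tape_roll','squeeze_bottle']:
        for d in viewer.find_in(c,l)[:4]: print(c,l,round(d['score'],2),np.array(d['location'])*[640,480])
E
```

```text
pics
t 0.0 tcp [ 258.2 -595.8  230.4] rot [ 3.1  0.  -1.2] F [-0.2  0.3  0.3] w 85.4
side [  480.1 -1120.    973.6] [ 0.1  0.8 -0.6] 554.0693284716925
side case_1_mid 0.84 [328.1 342.6]
side case_1_mid 0.72 [345.1 385.7]
side case_1_mid 0.65 [254.1 260.9]
side clamp 0.79 [323.6 252.5]
side bay_floor 0.89 [322.3 249.5]
side jaw_face 0.68 [331.2 271.3]
side trigger_pad 0.72 [328.1 253.3]
side release_top 0.66 [328.9 271.1]
side release_top 0.47 [327.5 230.3]
side release_top 0.25 [270.4 293.6]
side tray_mid 0.62 [279.8 196.7]
side gauze_box 0.9 [373.9 254.1]
side tape_roll 0.9 [382.8 287.2]
side squeeze_bottle 0.86 [399.3 314.1]
side squeeze_bottle 0.32 [268.5 295.6]
top [ 367.1  -67.4 1442.5] [ 0.1  0.  -1. ] 566.2017210021241
top case_1_mid 0.88 [410.1 245.2]
top case_1_mid 0.65 [462.2 233.5]
top case_1_mid 0.58 [297.1 313.6]
top clamp 0.62 [287.5 236.9]
top bay_floor 0.93 [287.8 234.1]
top bay_floor 0.48 [300.  235.3]
top jaw_face 0.93 [322.5 235.3]
top trigger_pad 0.49 [333.4 230.7]
top release_top 0.48 [310.7 231.5]
top tray_mid 0.73 [412.  244.1]
top gauze_box 0.59 [297. 185.]
top tape_roll 0.88 [353.1 179.8]
top tape_roll 0.34 [310.6 230.7]
top squeeze_bottle 0.19 [178.  288.2]
```

View pics/top0.png

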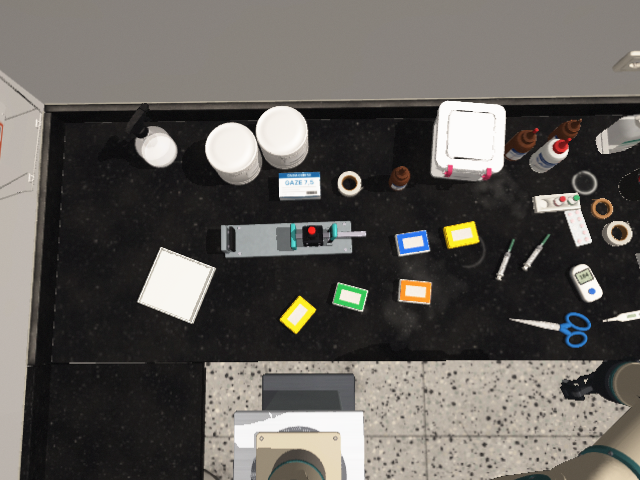

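View pics/side0.png

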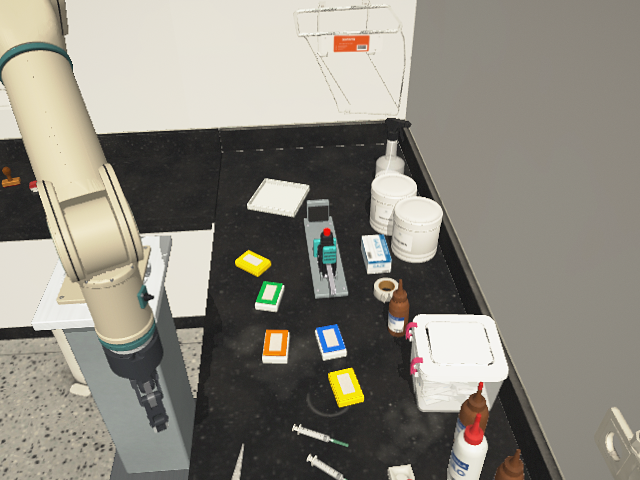

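```bash
cat >> h.py <<'E'
HS=dict(blue=(100,125,120,60),green=(50,85,90,50),orange=(6,17,150,120),yellow=(22,34,150,120),red=(0,3,180,120))
def blobs(c,im,col,amin=15):
    lo,hi,s,v=HS[col];h=cv2.cvtColor(im,cv2.COLOR_BGR2HSV)
    m=cv2.inRange(h,(lo,s,v),(hi,255,255))
    m=cv2.morphologyEx(m,cv2.MORPH_CLOSE,np.ones((9,9),np.uint8))
    n,l,sts,cen=cv2.connectedComponentsWithStats(m)
    return [(sts[k,4],cen[k],np.argwhere(l==k)[:,::-1].astype(float)) for k in np.argsort(-sts[1:,4])+1 if sts[k,4]>=amin]
def rect(c,pts,z):
    """min-area rectangle of blob pixels on plane z: centre, sizes, yaw(deg) of long side"""
    P=np.array([at_z(c,p,z)[:2] for p in pts],np.float32)
    (x,y),(w,h),a=cv2.minAreaRect(P)
    if w<h: w,h,a=h,w,a+90
    return np.array([x,y]),(w,h),(a+90)%180-90, P.mean(0)
E
python3 - <<'E'
from h import *
im=cv2.imread('pics/top0.png')
for col in ('blue','green','orange','yellow','red'):
    for n,cen,pts in blobs('top',im,col)[:3]:
        c,s,a,m=rect('top',pts,138 if col=='red' else 26); print(col,n,cen,'ctr',c,m,'size',np.array(s),'yaw',round(a,1))
cv2.imwrite('pics/c1.png',cv2.resize(im[205:325,205:455],None,fx=3.2,fy=3.2,interpolation=cv2.INTER_CUBIC))
s=cv2.imread('pics/side0.png'); cv2.imwrite('pics/c2.png',cv2.resize(s[170:310,230:400],None,fx=4,fy=4,interpolation=cv2.INTER_CUBIC))
i=viewer.camera_info('top'); print(np.array(i['R']))
E
```

```text
blue 822 [575.3 329.2] ctr [ 344.7 -676.3] [ 345.4 -679.6] size [86.3 70.5] yaw -18.3
blue 375 [412.5 241.8] ctr [ 564.8 -292.3] [ 564.8 -291.2] size [75.1 49.9] yaw -81.0
blue 205 [298.9 174.5] ctr [742.5  -4.9] [742.6  -5.8] size [105.7  13. ] yaw -88.1
green 408 [349.9 296.1] ctr [ 429.9 -131. ] [ 430.  -131.4] size [73.5 49.9] yaw 74.5
green 26 [576.4 197.3] ctr [ 673.4 -707. ] [ 673.8 -706.7] size [13.1 12.4] yaw -4.2
orange 380 [414.7 290.7] ctr [ 441.9 -293. ] [ 442.1 -292.4] size [73.  49.7] yaw 84.0
orange 47 [605.7 208.2] ctr [ 645.7 -773.9] [ 645.1 -777.3] size [36.  28.5] yaw -0.3
orange 44 [  0.5 132.9] ctr [858.9 774.6] [864.5 776.2] size [65.5  5.3] yaw 4.0Traceback (most recent call last):
  File "<stdin>", line 5, in <module>
  File "h.py", line 29, in rect
    P=np.array([at_z(c,p,z)[:2] for p in pts],np.float32)
                ~~~~^^^^^^^
  File "h.py", line 13, in at_z
    o,d=ray(c,px); return o+d*(z-o[2])/d[2]
        ~~~^^^^^^
  File "h.py", line 9, in ray
    i=viewer.camera_info(c);K=np.array(i['K'],float);R=np.array(i['R']);t=np.array(i['t']).ravel()
ValueError: time passes only in moves, steps and waits
```

```bash
python3 - <<'E'
s=open('h.py').read()
s=s.replace("def snap(","import functools\n@functools.lru_cache(None)\ndef ci(c): return viewer.camera_info(c)\ndef snap(",1).replace("i=viewer.camera_info(c);","i=ci(c);")
open('h.py','w').write(s)
E
python3 - <<'E'
from h import *
im=cv2.imread('pics/top0.png')
for col in ('yellow','red'):
    for n,cen,pts in blobs('top',im,col)[:3]:
        c,s,a,m=rect('top',pts,138 if col=='red' else 26); print(col,n,cen,'ctr',c,m,'size',np.array(s),'yaw',round(a,1))
cv2.imwrite('pics/c1.png',cv2.resize(im[205:325,205:455],None,fx=3.2,fy=3.2,interpolation=cv2.INTER_CUBIC))
s=cv2.imread('pics/side0.png'); cv2.imwrite('pics/c2.png',cv2.resize(s[170:310,230:400],None,fx=4,fy=4,interpolation=cv2.INTER_CUBIC))
print(np.array(ci('top')['R']))
E
```

```text
yellow 736 [297.4 314.3] ctr [386.   -0.5] [386.2  -0.7] size [80.1 56.5] yaw -40.3
yellow 550 [460.4 234.9] ctr [ 581.8 -412.7] [ 581.2 -411.8] size [82.7 57.5] yaw -79.2
red 151 [561.5 144.5] ctr [ 780.1 -633.9] [ 777.2 -631. ] size [43.4 26.2] yaw -46.1
red 49 [311.2 230.1] ctr [579.2 -39.1] [579.2 -38.9] size [18.  15.7] yaw 26.3
[[-0.  -1.  -0. ]
 [-1.   0.  -0.1]
 [ 0.1  0.  -1. ]]
```

View pics/c1.png

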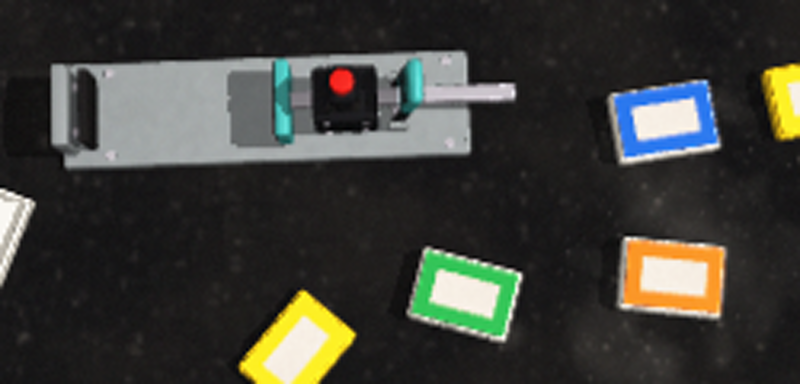

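View pics/c2.png

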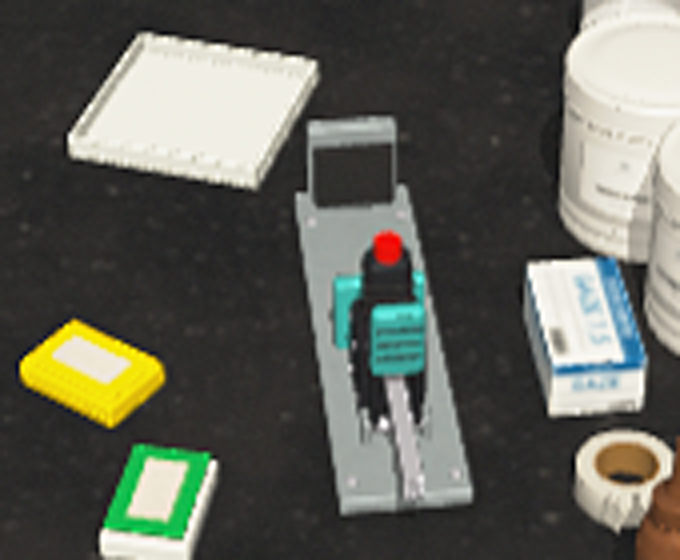

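```bash
cat >> h.py <<'E'
from scipy.spatial.transform import Rotation as Ro, Slerp
def pose():
    s=ctrl.read_state(); return np.array(s['eef_pos'],float),Ro.from_euler('xyz',s['tool_rot'])
def T(yaw,lean):
    """tool x at world yaw(deg) in plan, then leaned by lean(deg) about tool x: + = tips towards +y"""
    return Ro.from_euler('z',yaw,degrees=True)*Ro.from_euler('x',180+lean,degrees=True)
def plan(*wps,start=None):
    """wps: (pos, Rot, nrows); prints calls of 5 rows"""
    p,R=start or pose(); rows=[]
    for P,Q,n in wps:
        P=np.array(P,float); d=(R.inv()*Q).as_rotvec(); p0,R0=p,R
        for k in range(1,n+1):
            Pi=p0+(P-p0)*k/n; Qi=R0*Ro.from_rotvec(d*k/n)
            sh=np.round(R.inv().apply(Pi-p)/50,3); tu=np.round(np.degrees((R.inv()*Qi).as_rotvec())/6,3)
            rows.append(list(map(float,np.r_[sh,tu]))); p=p+R.apply(sh*50); R=R*Ro.from_rotvec(np.radians(tu*6))
    while len(rows)%5: rows.append([0]*6)
    for i in range(0,len(rows),5): print([[[0.0+v if v else 0 for v in r] for r in rows[i:i+5]]], '' if np.abs(rows[i:i+5]).max()<=1 else 'TOO BIG')
    return p,R
E
python3 - <<'E'
from h import *
im=cv2.imread('pics/top0.png')
c=lambda x,y:(205+x/3.2-.5,205+y/3.2-.5)
for n,p,z in [('BL',(66,168),12),('BR',(470,153),12),('TR',(466,51),12),('jawL bottom corner',(275,141),70),('jaw top',(275,62),70),('padface',(98,145),67),('padface t',(96,75),67),('endplate outer',(53,65),75),('trig rear',(422,60),127),('trig rear',(420,112),127),('bar end',(515,92),57)]:
    print(n,at_z('top',c(*p),z))
m=cv2.inRange(im,(200,200,200),(255,255,255)); m[:,:130]=0;m[:,220:]=0;m[:240]=0;m[330:]=0
pts=np.argwhere(m)[:,::-1].astype(float); print('tray',rect('top',pts,18))
E
```

```text
BL [532.6 183.9  12. ]
BR [ 541.4 -137.8   12. ]
TR [ 623.7 -136.    12. ]
jawL bottom corner [545.1  13.8  70. ]
jaw top [606.4  13.7  70. ]
padface [543.8 149.9  67. ]
padface t [598.2 152.1  67. ]
endplate outer [605.1 184.1  75. ]
trig rear [596.7 -98.  127. ]
trig rear [558. -96. 127.]
bar end [ 583.  -171.1   57. ]
tray (array([464.2, 306.2]), (149.07984924316406, 147.76040649414062), 68.47630310058594, array([462.8, 307.8], dtype=float32))
```

```bash
cat >> h.py <<'E'
def pick_tcp(c,psi,d,z):
    r=np.radians(psi); return np.array([c[0]+d*np.cos(r),c[1]+d*np.sin(r),z])
def place_tcp(tcp,R,c,psi,b,zb=52.,yaw=1.8):
    """tool pose that stands the case (picked with tcp,R at body centre c,9) at body centre b,zb"""
    Rc=Ro.from_euler('z',psi,degrees=True); rel=Rc.inv().apply(np.array(tcp)-[c[0],c[1],9]); rR=Rc.inv()*R
    F=Ro.from_euler('z',yaw,degrees=True)*Ro.from_euler('x',-90,degrees=True)*Ro.from_euler('z',-90,degrees=True)
    return np.array([b[0],b[1],zb])+F.apply(rel), F*rR
E
python3 - <<'E'
from h import *
p=pick_tcp((564.8,-292),-81,15,120); print(p)
plan((p,T(9,30),15))
E
```

```text
[ 567.1 -306.8  120. ]
[[[-0.191, -0.531, 0.148, 0.283, -0.22, -0.819], [-0.141, -0.541, 0.169, 0.283, -0.219, -0.82], [-0.09, -0.545, 0.186, 0.283, -0.22, -0.819], [-0.039, -0.545, 0.205, 0.283, -0.219, -0.819], [0.013, -0.54, 0.221, 0.284, -0.22, -0.819]]] 
[[[0.063, -0.53, 0.236, 0.283, -0.219, -0.82], [0.114, -0.515, 0.25, 0.283, -0.22, -0.819], [0.164, -0.496, 0.261, 0.283, -0.219, -0.819], [0.211, -0.472, 0.271, 0.283, -0.22, -0.82], [0.256, -0.443, 0.28, 0.283, -0.219, -0.819]]] 
[[[0.3, -0.411, 0.285, 0.283, -0.22, -0.819], [0.34, -0.375, 0.29, 0.283, -0.219, -0.819], [0.378, -0.336, 0.293, 0.284, -0.22, -0.82], [0.411, -0.293, 0.292, 0.283, -0.219, -0.819], [0.441, -0.248, 0.291, 0.283, -0.22, -0.819]]]
```

Call:
apply_moves(
  series=[
    [[-0.19, -0.53, 0.15, 0.28, -0.22, -0.82], [-0.14, -0.54, 0.17, 0.28, -0.22, -0.82], [-0.09, -0.54, 0.19, 0.28, -0.22, -0.82], [-0.04, -0.54, 0.2, 0.28, -0.22, -0.82], [0.01, -0.54, 0.22, 0.28, -0.22, -0.82]],
  ],
  claw=0.7,
)

```text
clock: 1.72
eef_pos: [361.2, -499.8, 193.9]
tool_rot: [-2.974, 0.08, -0.722]
force: [-0.5, 0.2, -0.1]
width: 72.5
```

Call:
apply_moves(
  series=[
    [[0.06, -0.53, 0.24, 0.28, -0.22, -0.82], [0.11, -0.51, 0.25, 0.28, -0.22, -0.82], [0.16, -0.5, 0.26, 0.28, -0.22, -0.82], [0.21, -0.47, 0.27, 0.28, -0.22, -0.82], [0.26, -0.44, 0.28, 0.28, -0.22, -0.82]],
  ],
)

```text
clock: 2.35
eef_pos: [463.5, -403.3, 156.2]
tool_rot: [-2.788, 0.081, -0.277]
force: [0.1, 0.3, -1.0]
width: 72.6
```

Call:
apply_moves(
  series=[
    [[0.3, -0.41, 0.28, 0.28, -0.22, -0.82], [0.34, -0.37, 0.29, 0.28, -0.22, -0.82], [0.38, -0.34, 0.29, 0.28, -0.22, -0.82], [0.41, -0.29, 0.29, 0.28, -0.22, -0.82], [0.44, -0.25, 0.29, 0.28, -0.22, -0.82]],
  ],
)

```text
clock: 2.98
eef_pos: [566.1, -307.4, 118.9]
tool_rot: [-2.621, 0.002, 0.161]
force: [-0.3, -0.3, 0.1]
width: 72.4
```

```bash
python3 - <<'E'
from h import *
s=st(); print(np.round(s['qpos'],2))
p,R=pose(); print(p, R.as_matrix()[:,2], T(9,30).as_matrix()[:,2])
for k,c,psi,d in(('blue',(564.8,-292),-81,15),):
    im=snap('top')
    n,cen,pts=blobs('top',im,k)[1]; print(k,n,rect('top',pts,26))
    n,cen,pts=blobs('top',im,k)[0]; print(k,n,rect('top',pts,26))
print('down'); plan((pick_tcp((564.8,-292),-81,15,40),T(9,30),5),(pick_tcp((564.8,-292),-81,15,4),T(9,30),5))
E
```

```text
t 2.98 tcp [ 566.1 -307.4  118.9] rot [-2.6  0.   0.2] F [-0.3 -0.3  0.1] w 72.4
[ 0.9  1.  -0.5  1.2 -0.   1.3  0.7]
[ 566.1 -307.4  118.9] [-0.1  0.5 -0.9] [-0.1  0.5 -0.9]
blue 205 (array([742.5,  -4.9]), (105.68920135498047, 12.968396186828613), -88.07350480556488, array([742.6,  -5.8], dtype=float32))
blue 375 (array([ 564.8, -292.3]), (75.12220001220703, 49.93596267700195), -81.04475402832031, array([ 564.8, -291.2], dtype=float32))
down
[[[-0.011, 0.17, 0.261, -0.004, 0.008, 0.018], [-0.012, 0.169, 0.262, -0.005, 0.008, 0.017], [-0.011, 0.17, 0.261, -0.004, 0.007, 0.018], [-0.011, 0.169, 0.261, -0.004, 0.008, 0.018], [-0.011, 0.17, 0.262, -0.004, 0.008, 0.017]]] 
[[[0, 0.072, 0.125, 0, 0, 0], [0, 0.072, 0.124, 0, 0, 0], [0, 0.072, 0.125, 0, 0, 0], [0, 0.072, 0.125, 0, 0, 0], [0, 0.072, 0.124, 0, 0, 0]]]
```

Call:
apply_moves(
  series=[
    [[-0.01, 0.17, 0.26, 0, 0, 0.01], [-0.01, 0.17, 0.26, 0, 0, 0.01], [-0.01, 0.17, 0.26, 0, 0, 0.01], [-0.01, 0.17, 0.26, 0, 0, 0.02], [-0.01, 0.17, 0.26, 0, 0.01, 0.02]],
  ],
)

```text
clock: 3.65
eef_pos: [563.3, -312.7, 40.7]
tool_rot: [-2.621, 0.006, 0.151]
force: [0.5, 0.4, -0.1]
width: 72.4
```

Call:
apply_moves(
  series=[
    [[0, 0.07, 0.125, 0, 0, 0], [0, 0.07, 0.125, 0, 0, 0], [0, 0.07, 0.125, 0, 0, 0], [0, 0.07, 0.125, 0, 0, 0], [0, 0.07, 0.12, 0, 0, 0]],
  ],
)

```text
clock: 4.28
eef_pos: [563.4, -312.2, 5.9]
tool_rot: [-2.622, 0.006, 0.152]
force: [0.6, -0.1, 0.8]
width: 72.6
```

Call:
apply_moves(
  series=[
    [[0, 0, 0, 0, 0, 0], [0, 0, 0, 0, 0, 0], [0, 0, 0, 0, 0, 0], [0, 0, 0, 0, 0, 0], [0, 0, 0, 0, 0, 0]],
  ],
  claw=-1,
)

```text
clock: 4.9
eef_pos: [563.4, -312.1, 6.2]
tool_rot: [-2.621, 0.006, 0.152]
force: [0.0, -0.2, -1.2]
width: 54.4
```

```bash
python3 - <<'E'
from h import *
s=st(); p,R=pose(); print(R.as_euler('xyz',degrees=True))
a=snap('top'); b=snap('side')
cv2.imwrite('pics/g1.png',np.hstack([cv2.resize(a[190:310,350:480],(390,360)),cv2.resize(b[270:430,260:420],(360,360))]))
c=(564.8,-292)
P,Q=place_tcp(p,R,c,-81,(577,36)); print(P,Q.as_euler('xyz',degrees=True))
E
```

```text
t 4.9 tcp [ 563.4 -312.1    6.2] rot [-2.6  0.   0.2] F [ 0.  -0.2 -1.2] w 54.4
[-150.2    0.3    8.7]
[572.5  33.1  71.7] [119.8  -0.3   1.5]
```

View pics/g1.png

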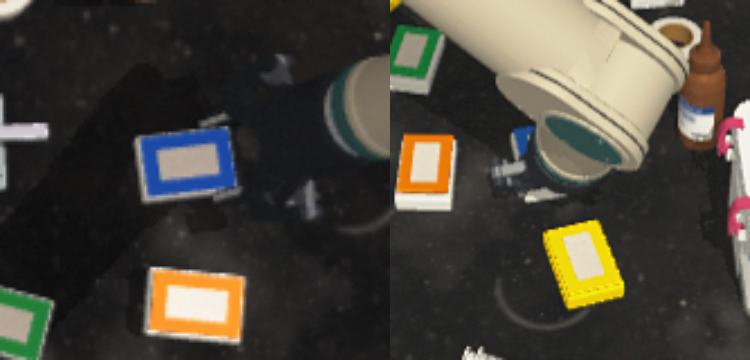

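```bash
python3 - <<'E'
from h import *
for i in range(3): print(pose()[0])
snap('top'); print(pose()[0]); snap('top'); print(pose()[0])
p,R=pose();c=(564.8,-292)
im=snap('top'); n,cen,pts=blobs('top',im,'blue',200)[0]; print(n,cen,rect('top',pts,26))
E
```

```text
[ 563.3 -312.1    6.3]
[ 563.3 -312.1    6.3]
[ 563.3 -312.1    6.3]
[ 563.4 -312.1    6.2]
[ 563.4 -312.2    6.3]
378 [412.6 243.4] (array([ 560.7, -291.1]), (75.50306701660156, 50.080711364746094), -85.08398246765137, array([ 560.9, -291.2], dtype=float32))
```

```bash
python3 - <<'E'
from h import *
p,R=pose();c=(562.5,-291.5)
P,Q=place_tcp(p,R,c,-82,(577,36)); print(P,Q.as_euler('xyz',degrees=True))
plan((p+[0,0,224],R,5),(P+[0,0,160],Q,16))
E
```

```text
[575.1  33.2  72.5] [119.8   0.7   1.5]
[[[-0.005, -0.445, -0.777, 0, 0, 0], [-0.005, -0.446, -0.778, 0, 0, 0], [-0.005, -0.445, -0.777, 0, 0, 0], [-0.006, -0.446, -0.778, 0, 0, 0], [-0.005, -0.445, -0.777, 0, 0, 0]]] 
[[[0.08, -0.37, 0.208, -0.936, -0.026, 0.08], [0.077, -0.389, 0.171, -0.935, -0.026, 0.079], [0.074, -0.405, 0.131, -0.936, -0.026, 0.08], [0.071, -0.416, 0.092, -0.935, -0.026, 0.079], [0.068, -0.424, 0.049, -0.936, -0.026, 0.08]]] 
[[[0.064, -0.427, 0.008, -0.935, -0.025, 0.079], [0.061, -0.426, -0.034, -0.936, -0.026, 0.08], [0.057, -0.421, -0.076, -0.935, -0.026, 0.079], [0.053, -0.413, -0.116, -0.936, -0.026, 0.08], [0.049, -0.399, -0.157, -0.935, -0.026, 0.079]]] 
[[[0.046, -0.383, -0.195, -0.936, -0.026, 0.08], [0.042, -0.362, -0.232, -0.935, -0.026, 0.079], [0.039, -0.338, -0.266, -0.936, -0.026, 0.08], [0.035, -0.31, -0.299, -0.935, -0.026, 0.079], [0.031, -0.28, -0.327, -0.936, -0.026, 0.08]]] 
[[[0.029, -0.247, -0.353, -0.935, -0.026, 0.079], [0, 0, 0, 0, 0, 0], [0, 0, 0, 0, 0, 0], [0, 0, 0, 0, 0, 0], [0, 0, 0, 0, 0, 0]]]
```

Call:
apply_moves(
  series=[
    [[-0.005, -0.445, -0.777, 0, 0, 0], [-0.005, -0.445, -0.777, 0, 0, 0], [-0.005, -0.445, -0.777, 0, 0, 0], [-0.005, -0.445, -0.777, 0, 0, 0], [-0.005, -0.445, -0.777, 0, 0, 0]],
  ],
)

```text
clock: 5.78
eef_pos: [563.1, -312.1, 231.4]
tool_rot: [-2.621, 0.006, 0.152]
force: [0.4, 0.4, -0.9]
width: 54.3
```

Call:
apply_moves(
  series=[
    [[0.08, -0.37, 0.208, -0.936, -0.026, 0.08], [0.077, -0.389, 0.171, -0.935, -0.026, 0.079], [0.074, -0.405, 0.131, -0.936, -0.026, 0.08], [0.071, -0.416, 0.092, -0.935, -0.026, 0.079], [0.068, -0.424, 0.049, -0.936, -0.026, 0.08]],
  ],
)

```text
clock: 6.4
eef_pos: [566.9, -203.3, 231.1]
tool_rot: [-3.114, 0.029, 0.115]
force: [0.4, 0.9, -0.9]
width: 54.6
```

Call:
apply_moves(
  series=[
    [[0.064, -0.427, 0.008, -0.935, -0.025, 0.079], [0.061, -0.426, -0.034, -0.936, -0.026, 0.08], [0.057, -0.421, -0.076, -0.935, -0.026, 0.079], [0.053, -0.413, -0.116, -0.936, -0.026, 0.08], [0.049, -0.399, -0.157, -0.935, -0.026, 0.079]],
  ],
)

```text
clock: 7.02
eef_pos: [570.5, -95.1, 231.8]
tool_rot: [2.678, 0.033, 0.073]
force: [0.6, -0.2, -1.8]
width: 54.2
```

Call:
apply_moves(
  series=[
    [[0.046, -0.383, -0.195, -0.936, -0.026, 0.08], [0.042, -0.362, -0.232, -0.935, -0.026, 0.079], [0.039, -0.338, -0.266, -0.936, -0.026, 0.08], [0.035, -0.31, -0.299, -0.935, -0.026, 0.079], [0.031, -0.28, -0.327, -0.936, -0.026, 0.08]],
  ],
)

```text
clock: 7.65
eef_pos: [574.2, 13.3, 232.1]
tool_rot: [2.188, 0.017, 0.033]
force: [-0.1, -0.1, -0.6]
width: 54.5
```

Call:
apply_moves(
  series=[
    [[0.029, -0.247, -0.353, -0.935, -0.026, 0.079], [0, 0, 0, 0, 0, 0], [0, 0, 0, 0, 0, 0], [0, 0, 0, 0, 0, 0], [0, 0, 0, 0, 0, 0]],
  ],
)

```text
clock: 8.28
eef_pos: [575.2, 31.9, 233.2]
tool_rot: [2.092, 0.011, 0.024]
force: [0.3, -0.5, 0.1]
width: 54.3
```

```bash
python3 - <<'E'
from h import *
s=st(); p,R=pose(); print(R.as_euler('xyz',degrees=True))
a=snap('top'); b=snap('side')
cv2.imwrite('pics/g2.png',np.hstack([cv2.resize(a[170:310,210:370],(400,350)),cv2.resize(b[120:300,230:410],(400,350))]))
E
```

```text
t 8.28 tcp [575.2  31.9 233.2] rot [2.1 0.  0. ] F [ 0.3 -0.5  0.1] w 54.3
[119.8   0.6   1.4]
```

View pics/g2.png

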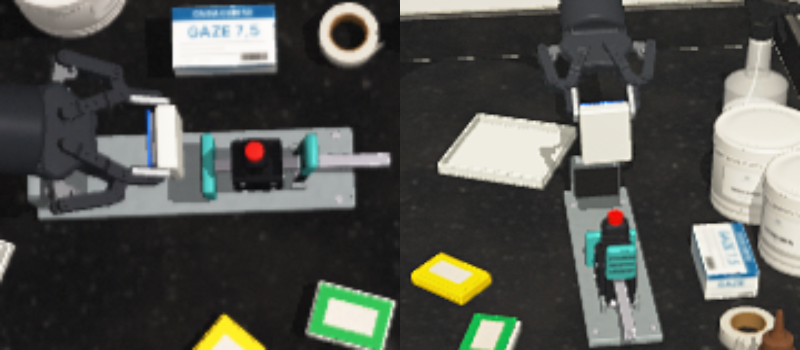

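```bash
python3 - <<'E'
from h import *
p,R=pose()
print(at_z('top',(210+167/2.5,170+140/2.5),272), at_z('top',(210+168/2.5,170+105/2.5),272), at_z('top',(210+168/2.5,170+178/2.5),272))
plan((p+[0,1.5,80-p[2]],R,5),(p+[0,1.5,72.5-p[2]],R,5))
E
```

```text
[566.9  30.4 272. ] [596.8  29.6 272. ] [534.7  29.5 272. ]
[[[0.007, -0.533, 0.299, 0, 0, 0], [0.007, -0.534, 0.299, 0, 0, 0], [0.007, -0.533, 0.3, 0, 0, 0], [0.007, -0.534, 0.299, 0, 0, 0], [0.007, -0.533, 0.299, 0, 0, 0]]] 
[[[0, -0.026, 0.015, 0, 0, 0], [0.001, -0.026, 0.015, 0, 0, 0], [0, -0.026, 0.015, 0, 0, 0], [0.001, -0.026, 0.015, 0, 0, 0], [0, -0.027, 0.015, 0, 0, 0]]]
```

Call:
apply_moves(
  series=[
    [[0.02, -0.533, 0.299, 0, 0, 0], [0.02, -0.533, 0.299, 0, 0, 0], [0.02, -0.533, 0.299, 0, 0, 0], [0.007, -0.533, 0.299, 0, 0, 0], [0.007, -0.533, 0.299, 0, 0, 0]],
  ],
)

```text
clock: 9.0
eef_pos: [577.2, 34.4, 78.8]
tool_rot: [2.092, 0.012, 0.025]
force: [0.0, 0.4, -1.8]
width: 54.1
```

Call:
apply_moves(
  series=[
    [[0, -0.026, 0.015, 0, 0, 0], [0, -0.026, 0.015, 0, 0, 0], [0, -0.026, 0.015, 0, 0, 0], [0, -0.026, 0.015, 0, 0, 0], [0, -0.01, 0.006, 0, 0, 0]],
  ],
)

```text
clock: 9.62
eef_pos: [577.4, 34.2, 75.1]
tool_rot: [2.089, 0.011, 0.026]
force: [0.4, 2.7, 7.2]
width: 54.4
```

Call:
apply_moves(
  series=[
    [[0, 0.006, -0.003, 0, 0, 0], [0, 0, 0, 0, 0, 0], [0, 0, 0, 0, 0, 0], [0, 0, 0, 0, 0, 0], [0, 0, 0, 0, 0, 0]],
  ],
  claw=0.65,
)

```text
clock: 10.25
eef_pos: [576.9, 34.5, 73.3]
tool_rot: [2.091, 0.012, 0.026]
force: [-0.5, 0.4, 0.3]
width: 70.7
```

Call:
apply_moves(
  series=[
    [[0, 0, -0.2, 0, 0, 0], [0, 0, -0.4, 0, 0, 0], [0, 0, -0.6, 0, 0, 0], [0, 0.5, -0.6, 0, 0, 0], [0, -0.4, -0.6, 0, 0, 0]],
  ],
)

```text
clock: 10.88
eef_pos: [576.5, 137.0, 141.5]
tool_rot: [2.092, 0.007, 0.024]
force: [0.0, 0.2, 0.2]
width: 70.2
```

```bash
python3 - <<'E'
from h import *
s=st()
a=snap('top'); b=snap('side')
cv2.imwrite('pics/g3.png',np.hstack([cv2.resize(a[170:310,210:370],(400,350)),cv2.resize(b[120:300,230:410],(400,350))]))
E
```

```text
t 10.88 tcp [576.5 137.  141.5] rot [2.1 0.  0. ] F [0.  0.2 0.2] w 70.2
```

View pics/g3.png

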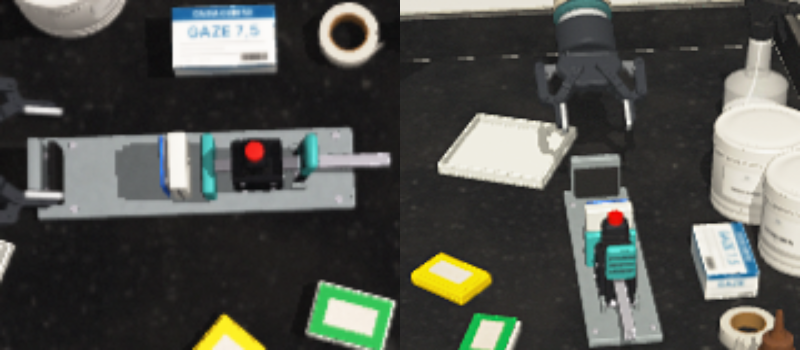

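```bash
python3 - <<'E'
from h import *
p,R=pose(); c=(429.9,-131.2); psi=-105.5
Q=T(psi+90,40); h=pick_tcp(c,psi,18,60)
e=plan((p+[-20,0,110],R,4),(h+[0,0,80],Q,18),(h,Q,3)); print(e[0])
print('---'); plan((pick_tcp(c,psi,18,5.5),Q,5),start=(h,Q))
E
```

```text
[[[-0.106, 0.473, -0.279, 0, 0, 0], [-0.106, 0.472, -0.279, 0, 0, 0], [-0.106, 0.473, -0.28, 0, 0, 0], [-0.107, 0.472, -0.279, 0, 0, 0], [-0.153, 0.057, 0.337, 0.917, -0.025, 0.181]]] 
[[[-0.151, 0.092, 0.329, 0.916, -0.024, 0.181], [-0.147, 0.125, 0.32, 0.917, -0.025, 0.181], [-0.145, 0.159, 0.307, 0.917, -0.025, 0.181], [-0.14, 0.19, 0.29, 0.916, -0.024, 0.181], [-0.135, 0.219, 0.271, 0.917, -0.025, 0.181]]] 
[[[-0.131, 0.247, 0.248, 0.917, -0.025, 0.18], [-0.125, 0.272, 0.224, 0.916, -0.024, 0.181], [-0.119, 0.295, 0.198, 0.917, -0.025, 0.181], [-0.113, 0.314, 0.168, 0.917, -0.024, 0.181], [-0.106, 0.332, 0.137, 0.916, -0.025, 0.181]]] 
[[[-0.099, 0.344, 0.106, 0.917, -0.025, 0.181], [-0.093, 0.356, 0.072, 0.917, -0.024, 0.181], [-0.086, 0.362, 0.037, 0.916, -0.025, 0.181], [-0.079, 0.365, 0.003, 0.917, -0.025, 0.181], [-0.072, 0.366, -0.032, 0.917, -0.024, 0.181]]] 
[[[-0.065, 0.362, -0.066, 0.916, -0.025, 0.181], [-0.058, 0.355, -0.101, 0.917, -0.025, 0.181], [0, 0.343, 0.408, 0, 0, 0], [0, 0.343, 0.409, 0, 0, 0], [0, 0.343, 0.408, 0, 0, 0]]] 
[ 425.1 -148.6   60. ]
---
[[[0, 0.14, 0.167, 0, 0, 0], [0, 0.14, 0.167, 0, 0, 0], [0, 0.14, 0.167, 0, 0, 0], [0, 0.141, 0.167, 0, 0, 0], [0, 0.14, 0.167, 0, 0, 0]]]
```

Call:
apply_moves(
  series=[
    [[-0.106, 0.473, -0.279, 0, 0, 0], [-0.106, 0.472, -0.279, 0, 0, 0], [-0.106, 0.473, -0.28, 0, 0, 0], [-0.107, 0.472, -0.279, 0, 0, 0], [-0.153, 0.057, 0.337, 0.917, -0.025, 0.181]],
  ],
)

```text
clock: 11.6
eef_pos: [547.8, 124.5, 241.8]
tool_rot: [2.192, -0.004, 0.018]
force: [0.1, -0.7, -0.1]
width: 70.3
```

Call:
apply_moves(
  series=[
    [[-0.151, 0.092, 0.329, 0.916, -0.024, 0.181], [-0.147, 0.125, 0.32, 0.917, -0.025, 0.181], [-0.145, 0.159, 0.307, 0.917, -0.025, 0.181], [-0.14, 0.19, 0.29, 0.916, -0.024, 0.181], [-0.135, 0.219, 0.271, 0.917, -0.025, 0.181]],
  ],
)

```text
clock: 12.22
eef_pos: [511.2, 40.1, 213.1]
tool_rot: [2.673, -0.056, -0.066]
force: [0.3, -0.6, -0.8]
width: 70.4
```

Call:
apply_moves(
  series=[
    [[-0.131, 0.247, 0.248, 0.917, -0.025, 0.18], [-0.125, 0.272, 0.224, 0.916, -0.024, 0.181], [-0.119, 0.295, 0.198, 0.917, -0.025, 0.181], [-0.113, 0.314, 0.168, 0.917, -0.024, 0.181], [-0.106, 0.332, 0.137, 0.916, -0.025, 0.181]],
  ],
)

```text
clock: 12.85
eef_pos: [474.9, -41.2, 184.2]
tool_rot: [-3.125, -0.065, -0.159]
force: [0.5, 0.9, 0.4]
width: 70.7
```

Call:
apply_moves(
  series=[
    [[-0.099, 0.344, 0.106, 0.917, -0.025, 0.181], [-0.093, 0.356, 0.072, 0.917, -0.024, 0.181], [-0.086, 0.362, 0.037, 0.916, -0.025, 0.181], [-0.079, 0.365, 0.003, 0.917, -0.025, 0.181], [-0.072, 0.366, -0.032, 0.917, -0.024, 0.181]],
  ],
)

```text
clock: 13.48
eef_pos: [438.4, -122.9, 155.1]
tool_rot: [-2.641, -0.028, -0.248]
force: [1.0, -0.4, -0.5]
width: 70.6
```

Call:
apply_moves(
  series=[
    [[-0.065, 0.362, -0.066, 0.916, -0.025, 0.181], [-0.058, 0.355, -0.101, 0.917, -0.025, 0.181], [0, 0.343, 0.408, 0, 0, 0], [0, 0.343, 0.409, 0, 0, 0], [0, 0.343, 0.408, 0, 0, 0]],
  ],
)

```text
clock: 14.1
eef_pos: [423.8, -155.6, 62.2]
tool_rot: [-2.452, -0.002, -0.276]
force: [0.3, 0.2, -0.5]
width: 70.3
```

```bash
python3 - <<'E'
from h import *
s=st(); p,R=pose(); print(R.as_euler('xyz',degrees=True))
im=snap('top'); print(pose()[0])
for k in('green','orange'):
    n,cen,pts=blobs('top',im,k,200)[0]; print(k,n,cen,rect('top',pts,26))
c=(429.9,-131.2); psi=-105.5;Q=T(psi+90,40)
plan((pick_tcp(c,psi,18,30),Q,3),(pick_tcp(c,psi,18,5.5),Q,7))
E
```

```text
t 14.1 tcp [ 423.8 -155.6   62.2] rot [-2.5 -0.  -0.3] F [ 0.3  0.2 -0.5] w 70.3
[-140.5   -0.1  -15.8]
[ 422.7 -155.3   59.6]
green 406 [349.8 296.2] (array([ 430., -131.]), (73.45122528076172, 49.79985046386719), 74.66038513183594, array([ 429.9, -131.1], dtype=float32))Traceback (most recent call last):
  File "<stdin>", line 5, in <module>
IndexError: list index out of range
```

```bash
python3 - <<'E'
from h import *
print(pose()[0])
c=(429.9,-131.2); psi=-105.5;Q=T(psi+90,40)
plan((pick_tcp(c,psi,18,30),Q,4),(pick_tcp(c,psi,18,5.5),Q,6))
E
```

```text
[ 422.7 -155.3   59.6]
[[[0.003, 0.067, 0.137, 0.017, -0.007, -0.013], [0.002, 0.066, 0.136, 0.018, -0.006, -0.012], [0.003, 0.067, 0.137, 0.017, -0.007, -0.013], [0.003, 0.068, 0.136, 0.017, -0.007, -0.013], [0, 0.052, 0.063, 0, 0, 0]]] 
[[[0, 0.053, 0.062, 0, 0, 0], [0, 0.052, 0.063, 0, 0, 0], [0, 0.053, 0.063, 0, 0, 0], [0, 0.052, 0.062, 0, 0, 0], [0, 0.053, 0.063, 0, 0, 0]]]
```

Call:
apply_moves(
  series=[
    [[0, 0.067, 0.137, 0.017, -0.007, -0.013], [0, 0.067, 0.137, 0.017, -0.007, -0.013], [0, 0.067, 0.137, 0.017, -0.007, -0.013], [0, 0.067, 0.137, 0.017, -0.007, -0.013], [0, 0.052, 0.063, 0, 0, 0]],
  ],
)

```text
clock: 14.78
eef_pos: [425.6, -148.1, 28.8]
tool_rot: [-2.444, -0.003, -0.27]
force: [-0.5, 0.3, -0.5]
width: 70.8
```

Call:
apply_moves(
  series=[
    [[0, 0.052, 0.063, 0, 0, 0], [0, 0.052, 0.063, 0, 0, 0], [0, 0.052, 0.063, 0, 0, 0], [0, 0.052, 0.063, 0, 0, 0], [0, 0.052, 0.063, 0, 0, 0]],
  ],
)

```text
clock: 15.4
eef_pos: [425.7, -148.2, 8.4]
tool_rot: [-2.444, -0.003, -0.271]
force: [0.6, 0.2, -0.0]
width: 70.1
```

Call:
apply_moves(
  series=[
    [[0, 0, 0, 0, 0, 0], [0, 0, 0, 0, 0, 0], [0, 0, 0, 0, 0, 0], [0, 0, 0, 0, 0, 0], [0, 0, 0, 0, 0, 0]],
  ],
  claw=-1,
)

```text
clock: 16.02
eef_pos: [425.7, -148.2, 8.7]
tool_rot: [-2.444, -0.003, -0.271]
force: [-0.8, 0.1, 1.9]
width: 54.5
```

```bash
python3 - <<'E'
from h import *
s=st(); p,R=pose(); print(R.as_euler('xyz',degrees=True))
im=snap('top')
n,cen,pts=blobs('top',im,'green',200)[0]; r=rect('top',pts,26);print(n,cen,r)
c=r[0];psi=-105.5
P,Q=place_tcp(p,R,c,psi,(576.5,77)); print(P,Q.as_euler('xyz',degrees=True))
plan((p+[0,0,234-p[2]],R,5),(P+[0,0,160],Q,18))
E
```

```text
t 16.02 tcp [ 425.7 -148.2    8.7] rot [-2.4 -0.  -0.3] F [-0.8  0.1  1.9] w 54.5
[-140.    -0.2  -15.5]
409 [349.7 295.9] (array([ 430.2, -130.9]), (73.64069366455078, 49.889068603515625), 74.3343505859375, array([ 430.5, -131. ], dtype=float32))
[576.8  76.7  69.9] [130.  -0.   2.]
[[[0.002, -0.579, -0.691, 0, 0, 0], [0.003, -0.579, -0.69, 0, 0, 0], [0.002, -0.578, -0.691, 0, 0, 0], [0.003, -0.579, -0.69, 0, 0, 0], [0.002, -0.579, -0.691, 0, 0, 0]]] 
[[[0.095, -0.216, 0.187, -0.826, 0.014, -0.179], [0.099, -0.229, 0.168, -0.826, 0.014, -0.179], [0.103, -0.242, 0.148, -0.826, 0.014, -0.179], [0.107, -0.251, 0.127, -0.826, 0.014, -0.178], [0.112, -0.259, 0.105, -0.826, 0.014, -0.179]]] 
[[[0.117, -0.265, 0.082, -0.826, 0.015, -0.179], [0.122, -0.269, 0.06, -0.827, 0.014, -0.179], [0.127, -0.271, 0.036, -0.826, 0.014, -0.179], [0.131, -0.27, 0.013, -0.826, 0.014, -0.179], [0.137, -0.268, -0.01, -0.826, 0.014, -0.179]]] 
[[[0.142, -0.264, -0.033, -0.826, 0.014, -0.178], [0.147, -0.257, -0.055, -0.826, 0.014, -0.179], [0.151, -0.248, -0.077, -0.826, 0.014, -0.179], [0.156, -0.238, -0.098, -0.826, 0.014, -0.179], [0.161, -0.226, -0.117, -0.826, 0.015, -0.179]]] 
[[[0.165, -0.212, -0.137, -0.826, 0.014, -0.179], [0.169, -0.196, -0.153, -0.826, 0.014, -0.179], [0.173, -0.179, -0.17, -0.826, 0.014, -0.178], [0, 0, 0, 0, 0, 0], [0, 0, 0, 0, 0, 0]]]
```

Call:
apply_moves(
  series=[
    [[0.002, -0.579, -0.691, 0, 0, 0], [0.003, -0.579, -0.69, 0, 0, 0], [0.002, -0.578, -0.691, 0, 0, 0], [0.003, -0.579, -0.69, 0, 0, 0], [0.002, -0.579, -0.691, 0, 0, 0]],
  ],
)

```text
clock: 16.7
eef_pos: [425.3, -148.0, 235.1]
tool_rot: [-2.444, -0.002, -0.27]
force: [0.3, -1.2, -0.9]
width: 54.0
```

Call:
apply_moves(
  series=[
    [[0.095, -0.216, 0.187, -0.826, 0.014, -0.179], [0.099, -0.229, 0.168, -0.826, 0.014, -0.179], [0.103, -0.242, 0.148, -0.826, 0.014, -0.179], [0.107, -0.251, 0.127, -0.826, 0.014, -0.178], [0.112, -0.259, 0.105, -0.826, 0.014, -0.179]],
  ],
)

```text
clock: 17.32
eef_pos: [467.5, -85.2, 232.8]
tool_rot: [-2.882, -0.052, -0.191]
force: [0.8, 0.2, -2.1]
width: 54.3
```

Call:
apply_moves(
  series=[
    [[0.117, -0.265, 0.082, -0.826, 0.015, -0.179], [0.122, -0.269, 0.06, -0.827, 0.014, -0.179], [0.127, -0.271, 0.036, -0.826, 0.014, -0.179], [0.131, -0.27, 0.013, -0.826, 0.014, -0.179], [0.137, -0.268, -0.01, -0.826, 0.014, -0.179]],
  ],
)

```text
clock: 17.95
eef_pos: [509.4, -22.6, 231.6]
tool_rot: [2.963, -0.063, -0.098]
force: [-0.6, 0.3, -1.8]
width: 54.2
```

Call:
apply_moves(
  series=[
    [[0.142, -0.264, -0.033, -0.826, 0.014, -0.178], [0.147, -0.257, -0.055, -0.826, 0.014, -0.179], [0.151, -0.248, -0.077, -0.826, 0.014, -0.179], [0.156, -0.238, -0.098, -0.826, 0.014, -0.179], [0.161, -0.226, -0.117, -0.826, 0.015, -0.179]],
  ],
)

```text
clock: 18.58
eef_pos: [551.5, 40.2, 230.2]
tool_rot: [2.526, -0.034, -0.009]
force: [0.3, 0.3, -1.3]
width: 54.1
```

Call:
apply_moves(
  series=[
    [[0.165, -0.212, -0.137, -0.826, 0.014, -0.179], [0.169, -0.196, -0.153, -0.826, 0.014, -0.179], [0.173, -0.179, -0.17, -0.826, 0.014, -0.178], [0, 0, 0, 0, 0, 0], [0, 0, 0, 0, 0, 0]],
  ],
)

```text
clock: 19.2
eef_pos: [576.4, 76.0, 229.8]
tool_rot: [2.269, 0.0, 0.033]
force: [0.1, 1.4, -0.4]
width: 54.1
```

```bash
python3 - <<'E'
from h import *
s=st(); p,R=pose(); print(R.as_euler('xyz',degrees=True))
Q=T(1.8,-50); P=np.array([577.5,76.7,0])
plan((P+[0,0,100],Q,5),(P+[0,0,77],Q,5),(P+[0,0,73],Q,5))
E
```

```text
t 19.2 tcp [576.4  76.  229.8] rot [2.3 0.  0. ] F [ 0.1  1.4 -0.4] w 54.1
[130.    0.    1.9]
[[[0.005, -0.4, 0.331, 0.001, -0.002, 0.003], [0.004, -0.399, 0.332, 0, -0.003, 0.003], [0.005, -0.4, 0.332, 0.001, -0.002, 0.003], [0.005, -0.4, 0.331, 0.001, -0.002, 0.003], [0.004, -0.399, 0.332, 0, -0.002, 0.003]]] 
[[[0, -0.071, 0.059, 0, 0, 0], [0, -0.07, 0.059, 0, 0, 0], [0, -0.071, 0.059, 0, 0, 0], [0, -0.07, 0.059, 0, 0, 0], [0, -0.071, 0.059, 0, 0, 0]]] 
[[[0, -0.012, 0.01, 0, 0, 0], [0, -0.012, 0.011, 0, 0, 0], [0, -0.013, 0.01, 0, 0, 0], [0, -0.012, 0.01, 0, 0, 0], [0, -0.012, 0.011, 0, 0, 0]]]
```

Call:
apply_moves(
  series=[
    [[0.005, -0.4, 0.332, 0, 0, 0], [0.005, -0.4, 0.332, 0, 0, 0], [0.005, -0.4, 0.332, 0, 0, 0], [0.005, -0.4, 0.332, 0, 0, 0], [0.005, -0.4, 0.332, 0, 0, 0]],
  ],
)

```text
clock: 19.82
eef_pos: [577.5, 77.1, 97.4]
tool_rot: [2.268, 0.001, 0.034]
force: [0.0, -0.3, -1.1]
width: 54.0
```

Call:
apply_moves(
  series=[
    [[0, -0.07, 0.059, 0, 0, 0], [0, -0.07, 0.059, 0, 0, 0], [0, -0.07, 0.059, 0, 0, 0], [0, -0.07, 0.059, 0, 0, 0], [0, -0.07, 0.059, 0, 0, 0]],
  ],
)

```text
clock: 20.45
eef_pos: [578.2, 77.5, 77.1]
tool_rot: [2.269, -0.001, 0.034]
force: [-0.7, 0.2, -0.9]
width: 54.5
```

Call:
apply_moves(
  series=[
    [[0, -0.012, 0.01, 0, 0, 0], [0, -0.012, 0.01, 0, 0, 0], [0, -0.012, 0.01, 0, 0, 0], [0, -0.012, 0.01, 0, 0, 0], [0, -0.012, 0.01, 0, 0, 0]],
  ],
)

```text
clock: 21.08
eef_pos: [578.0, 77.4, 73.0]
tool_rot: [2.269, -0.0, 0.034]
force: [-0.2, 0.2, -0.7]
width: 53.9
```

No contact yet; ease down further.

Call:
apply_moves(
  series=[
    [[0, -0.009, 0.008, 0, 0, 0], [0, -0.009, 0.008, 0, 0, 0], [0, -0.009, 0.008, 0, 0, 0], [0, 0, 0, 0, 0, 0], [0, 0, 0, 0, 0, 0]],
  ],
)

```text
clock: 21.7
eef_pos: [577.9, 77.3, 71.3]
tool_rot: [2.269, 0.0, 0.034]
force: [0.4, -0.8, -0.7]
width: 54.4
```

Call:
apply_moves(
  series=[
    [[0, -0.009, 0.008, 0, 0, 0], [0, -0.009, 0.008, 0, 0, 0], [0, -0.009, 0.008, 0, 0, 0], [0, 0, 0, 0, 0, 0], [0, 0, 0, 0, 0, 0]],
  ],
)

```text
clock: 22.32
eef_pos: [578.0, 77.1, 70.4]
tool_rot: [2.267, -0.0, 0.034]
force: [-1.4, 2.3, 5.1]
width: 53.8
```

Call:
apply_moves(
  series=[
    [[0, 0.004, -0.003, 0, 0, 0], [0, 0, 0, 0, 0, 0], [0, 0, 0, 0, 0, 0], [0, 0, 0, 0, 0, 0], [0, 0, 0, 0, 0, 0]],
  ],
  claw=0.65,
)

```text
clock: 22.95
eef_pos: [578.0, 77.3, 69.6]
tool_rot: [2.269, 0.0, 0.034]
force: [-0.3, -0.1, 0.4]
width: 70.4
```

Call:
apply_moves(
  series=[
    [[0, 0, -0.2, 0, 0, 0], [0, 0, -0.5, 0, 0, 0], [0, 0, -0.8, 0, 0, 0], [0, 0.5, -0.6, 0, 0, 0], [0, 0.9, -0.6, 0, 0, 0]],
  ],
)

```text
clock: 23.58
eef_pos: [575.2, 138.0, 210.3]
tool_rot: [2.27, 0.002, 0.037]
force: [0.2, -0.2, -0.5]
width: 70.3
```

Call:
apply_moves(
  series=[
    [[0, 0.5, -0.2, 0, 0, 0], [0, 0, 0, 0, 0, 0], [0, 0, 0, 0, 0, 0], [0, 0, 0, 0, 0, 0], [0, 0, 0, 0, 0, 0]],
  ],
)

```text
clock: 24.2
eef_pos: [575.9, 127.5, 234.6]
tool_rot: [2.268, 0.002, 0.035]
force: [-0.4, -0.0, -0.1]
width: 70.5
```

```bash
python3 - <<'E'
from h import *
s=st(); p,R=pose(); a=snap('top','t4')
n,cen,pts=blobs('top',a,'orange',200)[0]; r=rect('top',pts,26);print(n,cen,r)
c=r[0]; psi=-96; Q=T(psi+90,40); h=pick_tcp(c,psi,18,60)
e=plan((h+[0,0,100],Q,17),(h,Q,3)); print(e[0])
b=snap('side'); cv2.imwrite('pics/g4.png',np.hstack([cv2.resize(a[170:310,210:370],(400,350)),cv2.resize(b[120:300,230:410],(400,350))]))
E
```

```text
t 24.2 tcp [575.9 127.5 234.6] rot [2.3 0.  0. ] F [-0.4 -0.  -0.1] w 70.5
380 [414.7 290.7] (array([ 441.9, -293. ]), (73.04369354248047, 49.71212387084961), 84.02244567871094, array([ 442.1, -292.4], dtype=float32))
[[[-0.178, 0.26, 0.448, 0.881, -0.007, 0.087], [-0.174, 0.301, 0.421, 0.882, -0.006, 0.086], [-0.172, 0.341, 0.393, 0.881, -0.007, 0.087], [-0.168, 0.377, 0.359, 0.882, -0.007, 0.086], [-0.164, 0.409, 0.323, 0.881, -0.007, 0.087]]] 
[[[-0.16, 0.44, 0.284, 0.882, -0.006, 0.087], [-0.156, 0.465, 0.242, 0.881, -0.007, 0.086], [-0.151, 0.487, 0.199, 0.881, -0.007, 0.087], [-0.147, 0.504, 0.152, 0.882, -0.007, 0.086], [-0.142, 0.518, 0.106, 0.881, -0.006, 0.087]]] 
[[[-0.137, 0.526, 0.057, 0.882, -0.007, 0.086], [-0.133, 0.531, 0.009, 0.881, -0.007, 0.087], [-0.127, 0.531, -0.04, 0.882, -0.006, 0.087], [-0.123, 0.525, -0.089, 0.881, -0.007, 0.086], [-0.118, 0.517, -0.137, 0.882, -0.007, 0.087]]] 
[[[-0.114, 0.502, -0.184, 0.881, -0.007, 0.086], [-0.11, 0.485, -0.229, 0.881, -0.006, 0.087], [0, 0.428, 0.511, 0, 0, 0], [0, 0.429, 0.51, 0, 0, 0], [0, 0.428, 0.511, 0, 0, 0]]] 
[ 440.  -310.9   60. ]
```

View pics/g4.png

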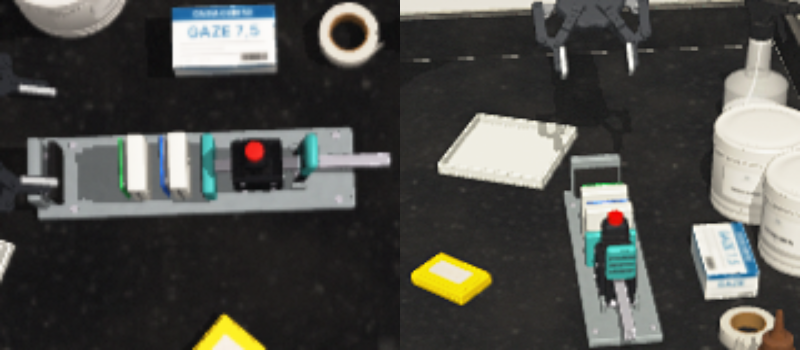

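Call:
apply_moves(
  series=[
    [[-0.178, 0.26, 0.448, 0.881, -0.007, 0.087], [-0.174, 0.301, 0.421, 0.882, -0.006, 0.086], [-0.172, 0.341, 0.393, 0.881, -0.007, 0.087], [-0.168, 0.377, 0.359, 0.882, -0.007, 0.086], [-0.164, 0.409, 0.323, 0.881, -0.007, 0.087]],
  ],
)

```text
clock: 24.92
eef_pos: [536.1, -2.3, 213.5]
tool_rot: [2.733, -0.025, -0.004]
force: [1.2, -0.1, -0.3]
width: 70.6
```

Call:
apply_moves(
  series=[
    [[-0.16, 0.44, 0.284, 0.882, -0.006, 0.087], [-0.156, 0.465, 0.242, 0.881, -0.007, 0.086], [-0.151, 0.487, 0.199, 0.881, -0.007, 0.087], [-0.147, 0.504, 0.152, 0.882, -0.007, 0.086], [-0.142, 0.518, 0.106, 0.881, -0.006, 0.087]],
  ],
)

```text
clock: 25.55
eef_pos: [496.1, -131.4, 191.5]
tool_rot: [-3.087, -0.03, -0.049]
force: [0.6, 0.3, -0.9]
width: 70.2
```

Call:
apply_moves(
  series=[
    [[-0.137, 0.526, 0.057, 0.882, -0.007, 0.086], [-0.133, 0.531, 0.009, 0.881, -0.007, 0.087], [-0.127, 0.531, -0.04, 0.882, -0.006, 0.087], [-0.123, 0.525, -0.089, 0.881, -0.007, 0.086], [-0.118, 0.517, -0.137, 0.882, -0.007, 0.087]],
  ],
)

```text
clock: 26.18
eef_pos: [455.8, -260.7, 169.1]
tool_rot: [-2.625, -0.013, -0.092]
force: [-0.1, 0.2, 0.6]
width: 71.2
```

Call:
apply_moves(
  series=[
    [[-0.114, 0.502, -0.184, 0.881, -0.007, 0.086], [-0.11, 0.485, -0.229, 0.881, -0.006, 0.087], [0, 0.428, 0.511, 0, 0, 0], [0, 0.429, 0.51, 0, 0, 0], [0, 0.428, 0.511, 0, 0, 0]],
  ],
)

```text
clock: 26.8
eef_pos: [440.0, -311.2, 58.8]
tool_rot: [-2.443, -0.001, -0.106]
force: [0.1, 0.6, 0.5]
width: 70.6
```

```bash
python3 - <<'E'
from h import *
im=snap('top'); st()
n,cen,pts=blobs('top',im,'orange',150)[0]; print(n,rect('top',pts,26))
c=(442,-292.7); psi=-96;Q=T(psi+90,40)
plan((pick_tcp(c,psi,18,30),Q,4),(pick_tcp(c,psi,18,6.5),Q,6))
E
```

```text
t 26.85 tcp [ 437.8 -310.3   54.7] rot [-2.4  0.  -0.1] F [ 0.7 -0.7 -3.5] w 70.7
383 (array([ 442.1, -293.1]), (73.15081787109375, 49.39201354980469), 83.83055114746094, array([ 442. , -292.7], dtype=float32))
[[[0.012, 0.08, 0.094, -0.006, 0.007, -0.007], [0.013, 0.08, 0.094, -0.007, 0.007, -0.007], [0.012, 0.079, 0.094, -0.006, 0.008, -0.007], [0.012, 0.08, 0.094, -0.007, 0.007, -0.007], [0, 0.05, 0.06, 0, 0, 0]]] 
[[[0, 0.051, 0.06, 0, 0, 0], [0, 0.05, 0.06, 0, 0, 0], [0, 0.05, 0.06, 0, 0, 0], [0, 0.051, 0.06, 0, 0, 0], [0, 0.05, 0.06, 0, 0, 0]]]
```

Call:
apply_moves(
  series=[
    [[0, 0.09, 0.106, 0, 0, 0], [0, 0.09, 0.106, 0, 0, 0], [0, 0.09, 0.106, 0, 0, 0], [0, 0.09, 0.106, 0, 0, 0], [0, 0.05, 0.06, 0, 0, 0]],
  ],
)

```text
clock: 27.48
eef_pos: [440.3, -311.0, 28.4]
tool_rot: [-2.443, -0.001, -0.105]
force: [0.6, 1.0, -0.1]
width: 70.6
```

Call:
apply_moves(
  series=[
    [[0, 0.052, 0.063, 0, 0, 0], [0, 0.052, 0.063, 0, 0, 0], [0, 0.052, 0.063, 0, 0, 0], [0, 0.052, 0.063, 0, 0, 0], [0, 0.052, 0.063, 0, 0, 0]],
  ],
)

```text
clock: 28.1
eef_pos: [440.4, -310.8, 8.0]
tool_rot: [-2.443, -0.001, -0.105]
force: [0.0, 0.2, 0.8]
width: 70.4
```

Call:
apply_moves(
  series=[
    [[0, 0, 0, 0, 0, 0], [0, 0, 0, 0, 0, 0], [0, 0, 0, 0, 0, 0], [0, 0, 0, 0, 0, 0], [0, 0, 0, 0, 0, 0]],
  ],
  claw=-1,
)

```text
clock: 28.72
eef_pos: [440.4, -310.8, 8.2]
tool_rot: [-2.443, -0.001, -0.105]
force: [-0.4, -0.1, -0.8]
width: 54.4
```

```bash
python3 - <<'E'
from h import *
s=st(); p,R=pose(); print(R.as_euler('xyz',degrees=True))
im=snap('top')
n,cen,pts=blobs('top',im,'orange',150)[0]; r=rect('top',pts,26);print(n,cen,r)
c=r[0];psi=-96
P,Q=place_tcp(p,R,c,psi,(575.5,116)); print(P,Q.as_euler('xyz',degrees=True))
plan((p+[0,0,234-p[2]],R,5),(P+[0,0,164],Q,20))
E
```

```text
t 28.73 tcp [ 440.4 -310.8    8.2] rot [-2.4 -0.  -0.1] F [-0.4 -0.1 -0.8] w 54.4
[-140.    -0.1   -6. ]
384 [415.  290.7] (array([ 441.8, -292.9]), (73.14797973632812, 49.70643615722656), 83.7586669921875, array([ 442.2, -293.3], dtype=float32))
[576.  115.3  69.9] [130.   -0.    1.9]
[[[0.001, -0.581, -0.691, 0, 0, 0], [0.001, -0.581, -0.692, 0, 0, 0], [0.002, -0.581, -0.691, 0, 0, 0], [0.001, -0.581, -0.691, 0, 0, 0], [0.001, -0.581, -0.692, 0, 0, 0]]] 
[[[0.09, -0.335, 0.282, -0.749, 0.006, -0.073], [0.093, -0.356, 0.255, -0.748, 0.006, -0.073], [0.095, -0.373, 0.226, -0.749, 0.005, -0.073], [0.098, -0.39, 0.196, -0.749, 0.006, -0.072], [0.101, -0.403, 0.166, -0.748, 0.006, -0.073]]] 
[[[0.104, -0.414, 0.133, -0.749, 0.006, -0.073], [0.108, -0.422, 0.101, -0.748, 0.005, -0.073], [0.11, -0.428, 0.067, -0.749, 0.006, -0.073], [0.113, -0.431, 0.034, -0.749, 0.006, -0.073], [0.117, -0.432, 0, -0.748, 0.006, -0.072]]] 
[[[0.121, -0.429, -0.033, -0.749, 0.005, -0.073], [0.123, -0.425, -0.067, -0.749, 0.006, -0.073], [0.127, -0.416, -0.1, -0.748, 0.006, -0.073], [0.13, -0.407, -0.133, -0.749, 0.006, -0.073], [0.133, -0.395, -0.163, -0.749, 0.005, -0.073]]] 
[[[0.136, -0.379, -0.194, -0.748, 0.006, -0.072], [0.139, -0.362, -0.223, -0.749, 0.006, -0.073], [0.142, -0.342, -0.25, -0.749, 0.006, -0.073], [0.145, -0.32, -0.276, -0.748, 0.006, -0.073], [0.147, -0.297, -0.301, -0.749, 0.005, -0.073]]]
```

Call:
apply_moves(
  series=[
    [[0.001, -0.581, -0.691, 0, 0, 0], [0.001, -0.581, -0.692, 0, 0, 0], [0.002, -0.581, -0.691, 0, 0, 0], [0.001, -0.581, -0.691, 0, 0, 0], [0.001, -0.581, -0.692, 0, 0, 0]],
  ],
)

```text
clock: 29.4
eef_pos: [440.0, -310.6, 235.4]
tool_rot: [-2.443, -0.001, -0.105]
force: [1.3, -1.3, -0.8]
width: 54.3
```

Call:
apply_moves(
  series=[
    [[0.09, -0.335, 0.282, -0.749, 0.006, -0.073], [0.093, -0.356, 0.255, -0.748, 0.006, -0.073], [0.095, -0.373, 0.226, -0.749, 0.005, -0.073], [0.098, -0.39, 0.196, -0.749, 0.006, -0.072], [0.101, -0.403, 0.166, -0.748, 0.006, -0.073]],
  ],
)

```text
clock: 30.02
eef_pos: [474.1, -203.3, 234.2]
tool_rot: [-2.837, -0.022, -0.073]
force: [1.1, 0.2, -1.5]
width: 54.4
```

Call:
apply_moves(
  series=[
    [[0.104, -0.414, 0.133, -0.749, 0.006, -0.073], [0.108, -0.422, 0.101, -0.748, 0.005, -0.073], [0.11, -0.428, 0.067, -0.749, 0.006, -0.073], [0.113, -0.431, 0.034, -0.749, 0.006, -0.073], [0.117, -0.432, 0, -0.748, 0.006, -0.072]],
  ],
)

```text
clock: 30.65
eef_pos: [507.9, -96.8, 234.2]
tool_rot: [3.053, -0.029, -0.036]
force: [-0.0, -0.7, -1.3]
width: 54.2
```

Call:
apply_moves(
  series=[
    [[0.121, -0.429, -0.033, -0.749, 0.005, -0.073], [0.123, -0.425, -0.067, -0.749, 0.006, -0.073], [0.127, -0.416, -0.1, -0.748, 0.006, -0.073], [0.13, -0.407, -0.133, -0.749, 0.006, -0.073], [0.133, -0.395, -0.163, -0.749, 0.005, -0.073]],
  ],
)

```text
clock: 31.28
eef_pos: [541.9, 9.9, 234.1]
tool_rot: [2.66, -0.021, 0.002]
force: [-0.1, 0.3, -1.3]
width: 54.2
```

Call:
apply_moves(
  series=[
    [[0.136, -0.379, -0.194, -0.748, 0.006, -0.072], [0.139, -0.362, -0.223, -0.749, 0.006, -0.073], [0.142, -0.342, -0.25, -0.749, 0.006, -0.073], [0.145, -0.32, -0.276, -0.748, 0.006, -0.073], [0.147, -0.297, -0.301, -0.749, 0.005, -0.073]],
  ],
)

```text
clock: 31.9
eef_pos: [575.8, 116.5, 233.7]
tool_rot: [2.268, 0.001, 0.033]
force: [0.8, 0.0, -1.1]
width: 54.2
```

Call:
apply_moves(
  series=[
    [[0, 0, 0, 0, 0, 0], [0, 0, 0, 0, 0, 0], [0, -0.4, 0.336, 0, 0, 0], [0, -0.4, 0.336, 0, 0, 0], [0, -0.4, 0.336, 0, 0, 0]],
  ],
)

```text
clock: 32.52
eef_pos: [575.7, 114.3, 153.5]
tool_rot: [2.269, 0.001, 0.032]
force: [0.2, 0.0, -1.0]
width: 53.9
```

```bash
python3 - <<'E'
from h import *
im=snap('top');im=snap('top');s=st(); p,R=pose(); print(R.as_euler('xyz',degrees=True))
Q=T(1.8,-50); P=np.array([576,115.5,0])
plan((P+[0,0,76],Q,5),(P+[0,0,72],Q,5))
E
```

```text
t 32.62 tcp [574.4 114.1 151.8] rot [2.3 0.  0. ] F [-0.3  0.1 -0.8] w 54.2
[129.9   0.3   1.9]
[[[0.009, -0.236, 0.19, 0.003, 0.005, 0.01], [0.008, -0.236, 0.191, 0.004, 0.006, 0.01], [0.007, -0.236, 0.191, 0.003, 0.005, 0.01], [0.008, -0.236, 0.19, 0.003, 0.006, 0.01], [0.007, -0.236, 0.191, 0.003, 0.005, 0.01]]] 
[[[0, -0.012, 0.01, 0, 0, 0], [0, -0.013, 0.011, 0, 0, 0], [0, -0.012, 0.01, 0, 0, 0], [0, -0.012, 0.01, 0, 0, 0], [0, -0.012, 0.01, 0, 0, 0]]]
```

Call:
apply_moves(
  series=[
    [[0.008, -0.236, 0.19, 0, 0, 0], [0.008, -0.236, 0.19, 0, 0, 0], [0.008, -0.236, 0.19, 0, 0, 0], [0, -0.236, 0.19, 0, 0, 0], [0, -0.236, 0.19, 0, 0, 0]],
  ],
)

```text
clock: 33.25
eef_pos: [577.2, 117.0, 78.8]
tool_rot: [2.27, -0.0, 0.033]
force: [-1.0, 0.6, -0.5]
width: 54.4
```

Call:
apply_moves(
  series=[
    [[0, -0.012, 0.01, 0, 0, 0], [0, -0.012, 0.01, 0, 0, 0], [0, -0.012, 0.01, 0, 0, 0], [0, -0.012, 0.01, 0, 0, 0], [0, -0.012, 0.01, 0, 0, 0]],
  ],
)

```text
clock: 33.88
eef_pos: [577.3, 117.0, 76.2]
tool_rot: [2.27, -0.001, 0.033]
force: [-0.8, 0.7, -0.8]
width: 53.9
```

Call:
apply_moves(
  series=[
    [[0, -0.02, 0.017, 0, 0, 0], [0, -0.02, 0.017, 0, 0, 0], [0, -0.02, 0.017, 0, 0, 0], [0, -0.013, 0.01, 0, 0, 0], [0, 0, 0, 0, 0, 0]],
  ],
)

```text
clock: 34.5
eef_pos: [577.2, 116.9, 71.2]
tool_rot: [2.27, -0.0, 0.033]
force: [-0.1, 0.2, -1.2]
width: 54.3
```

Call:
apply_moves(
  series=[
    [[0, -0.009, 0.008, 0, 0, 0], [0, -0.009, 0.008, 0, 0, 0], [0, -0.005, 0.004, 0, 0, 0], [0, 0, 0, 0, 0, 0], [0, 0, 0, 0, 0, 0]],
  ],
)

```text
clock: 35.12
eef_pos: [577.3, 116.8, 70.3]
tool_rot: [2.269, -0.001, 0.033]
force: [-0.9, 0.4, 4.3]
width: 54.5
```

Call:
apply_moves(
  series=[
    [[0, 0.004, -0.003, 0, 0, 0], [0, 0, 0, 0, 0, 0], [0, 0, 0, 0, 0, 0], [0, 0, 0, 0, 0, 0], [0, 0, 0, 0, 0, 0]],
  ],
  claw=0.65,
)

```text
clock: 35.75
eef_pos: [577.2, 116.9, 69.9]
tool_rot: [2.27, -0.0, 0.033]
force: [-0.5, -0.0, -0.1]
width: 70.5
```

Call:
apply_moves(
  series=[
    [[0, 0, -0.2, 0, 0, 0], [0, 0, -0.5, 0, 0, 0], [0, 0, -0.8, 0, 0, 0], [0, 0.5, -0.6, 0, 0, 0], [0, 0.9, -0.6, 0, 0, 0]],
  ],
)

```text
clock: 36.38
eef_pos: [574.4, 177.3, 210.6]
tool_rot: [2.271, 0.002, 0.036]
force: [0.6, -0.2, 0.1]
width: 70.7
```

Call:
apply_moves(
  series=[
    [[0, 0.5, -0.2, 0, 0, 0], [0, 0, 0, 0, 0, 0], [0, 0, 0, 0, 0, 0], [0, 0, 0, 0, 0, 0], [0, 0, 0, 0, 0, 0]],
  ],
)

```text
clock: 37.0
eef_pos: [575.2, 166.7, 234.8]
tool_rot: [2.269, 0.002, 0.033]
force: [0.0, -0.2, 0.1]
width: 70.6
```

```bash
python3 - <<'E'
from h import *
s=st(); p,R=pose(); a=snap('top','t5')
Q=T(1.8,0); h=np.array([580,-145,103])
e=plan((h+[0,0,127],Q,11),(h,Q,4)); print(e[0])
b=snap('side'); cv2.imwrite('pics/g5.png',np.hstack([cv2.resize(a[190:290,215:365],(480,320)),cv2.resize(b[190:290,280:360],(256,320))]))
E
```

```text
t 37.0 tcp [575.2 166.7 234.8] rot [2.3 0.  0. ] F [ 0.  -0.2  0.1] w 70.6
[[[-0.01, 0.357, 0.44, 0.758, 0, 0.002], [-0.01, 0.391, 0.41, 0.757, 0.001, 0.001], [-0.01, 0.423, 0.378, 0.758, 0, 0.002], [-0.01, 0.45, 0.344, 0.757, 0.001, 0.002], [-0.01, 0.477, 0.306, 0.758, 0, 0.002]]] 
[[[-0.01, 0.5, 0.268, 0.758, 0.001, 0.001], [-0.009, 0.519, 0.228, 0.757, 0, 0.002], [-0.01, 0.535, 0.185, 0.758, 0.001, 0.002], [-0.009, 0.549, 0.143, 0.757, 0, 0.001], [-0.01, 0.558, 0.098, 0.758, 0.001, 0.002]]] 
[[[-0.009, 0.564, 0.054, 0.758, 0, 0.002], [0, 0, 0.635, 0, 0, 0], [0, 0, 0.635, 0, 0, 0], [0, 0, 0.635, 0, 0, 0], [0, 0, 0.635, 0, 0, 0]]] 
[ 580. -145.  103.]
```

View pics/g5.png

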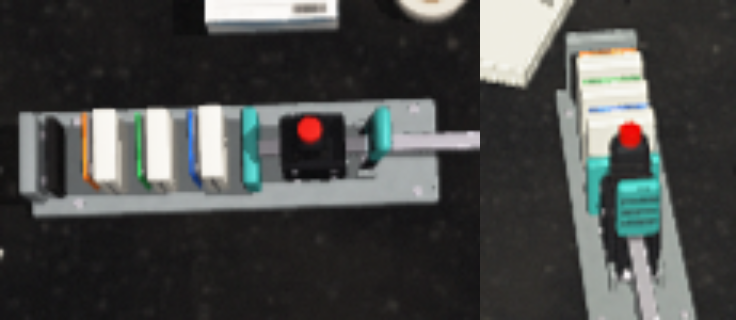

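Call:
apply_moves(
  series=[
    [[-0.01, 0.357, 0.44, 0.758, 0, 0], [-0.01, 0.391, 0.41, 0.758, 0, 0], [-0.01, 0.423, 0.378, 0.758, 0, 0], [-0.01, 0.45, 0.344, 0.758, 0, 0], [-0.01, 0.477, 0.306, 0.758, 0, 0]],
  ],
  claw=-1,
)

```text
clock: 37.72
eef_pos: [577.7, 24.3, 233.6]
tool_rot: [2.669, -0.001, 0.033]
force: [1.0, -0.5, -0.5]
width: -0.3
```

Call:
apply_moves(
  series=[
    [[-0.01, 0.5, 0.268, 0.758, 0, 0], [-0.01, 0.519, 0.228, 0.758, 0, 0], [-0.01, 0.535, 0.185, 0.758, 0, 0], [-0.01, 0.549, 0.143, 0.758, 0, 0], [-0.01, 0.558, 0.098, 0.758, 0, 0]],
  ],
)

```text
clock: 38.35
eef_pos: [579.8, -117.6, 231.3]
tool_rot: [3.066, -0.001, 0.033]
force: [0.4, -0.6, -0.0]
width: 0.4
```

Call:
apply_moves(
  series=[
    [[-0.01, 0.564, 0.054, 0.758, 0, 0], [0, 0, 0.635, 0, 0, 0], [0, 0, 0.635, 0, 0, 0], [0, 0, 0.635, 0, 0, 0], [0, 0, 0.635, 0, 0, 0]],
  ],
)

```text
clock: 38.98
eef_pos: [580.1, -145.0, 102.5]
tool_rot: [-3.14, 0.0, 0.032]
force: [-0.3, -0.4, 0.6]
width: -0.1
```

Call:
apply_moves(
  series=[
    [[0, 0, 0, 0, 0, 0], [0, 0, 0, 0, 0, 0], [0, -0.1, 0, 0, 0, 0], [0, -0.2, 0, 0, 0, 0], [0, -0.1, 0, 0, 0, 0]],
  ],
)

```text
clock: 39.6
eef_pos: [579.9, -123.3, 104.4]
tool_rot: [-3.14, -0.001, 0.034]
force: [0.8, 0.2, 0.2]
width: 0.4
```

```bash
python3 - <<'E'
from h import *
s=st(); p,R=pose(); print(R.as_euler('xyz',degrees=True))
E
```

```text
t 39.6 tcp [ 579.9 -123.3  104.4] rot [-3.1 -0.   0. ] F [0.8 0.2 0.2] w 0.4
[-179.9   -0.1    2. ]
```

Call:
apply_moves(
  series=[
    [[0, -0.14, 0, 0, 0, 0], [0, -0.1, 0, 0, 0, 0], [0, -0.08, 0, 0, 0, 0], [0, -0.08, 0, 0, 0, 0], [0, 0, 0, 0, 0, 0]],
  ],
)

```text
clock: 40.22
eef_pos: [579.1, -106.2, 104.0]
tool_rot: [3.141, -0.0, 0.032]
force: [-0.8, -5.0, 3.3]
width: -0.0
```

Call:
apply_moves(
  series=[
    [[0, -0.08, 0, 0, 0, 0], [0, -0.08, 0, 0, 0, 0], [0, -0.08, 0, 0, 0, 0], [0, -0.08, 0, 0, 0, 0], [0, 0, 0, 0, 0, 0]],
  ],
)

```text
clock: 40.85
eef_pos: [578.8, -91.8, 104.2]
tool_rot: [3.139, -0.001, 0.031]
force: [0.5, -7.3, 4.9]
width: 0.1
```

Call:
apply_moves(
  series=[
    [[0, -0.06, 0, 0, 0, 0], [0, -0.06, 0, 0, 0, 0], [0, -0.06, 0, 0, 0, 0], [0, 0, 0, 0, 0, 0], [0, 0, 0, 0, 0, 0]],
  ],
)

```text
clock: 41.48
eef_pos: [578.5, -83.4, 103.9]
tool_rot: [3.139, -0.001, 0.03]
force: [0.8, -7.8, 2.4]
width: -0.0
```

Call:
apply_moves(
  series=[
    [[0, -0.03, 0, 0, 0, 0], [0, -0.03, 0, 0, 0, 0], [0, -0.03, 0, 0, 0, 0], [0, 0, 0, 0, 0, 0], [0, 0, 0, 0, 0, 0]],
  ],
)

```text
clock: 42.1
eef_pos: [578.3, -78.8, 103.5]
tool_rot: [3.139, -0.001, 0.03]
force: [1.6, -7.7, -0.7]
width: 0.2
```

Call:
apply_moves(
  series=[
    [[0, -0.03, 0, 0, 0, 0], [0, -0.03, 0, 0, 0, 0], [0, 0, 0, 0, 0, 0], [0, 0, 0, 0, 0, 0], [0, 0, 0, 0, 0, 0]],
  ],
)

```text
clock: 42.72
eef_pos: [578.2, -77.2, 103.4]
tool_rot: [3.137, -0.0, 0.029]
force: [2.8, -9.9, -1.4]
width: 0.0
```

```bash
python3 - <<'E'
from h import *
st(); im=cv2.imread('pics/t5.png'); a=snap('top','t6'); b=snap('side')
cv2.imwrite('pics/g6.png',np.hstack([cv2.resize(a[190:290,215:365],(480,320)),cv2.resize(b[190:290,280:360],(256,320))]))
E
```

```text
t 42.73 tcp [578.2 -77.2 103.4] rot [ 3.1 -0.   0. ] F [ 2.8 -9.9 -1.4] w 0.0
```

View pics/g6.png

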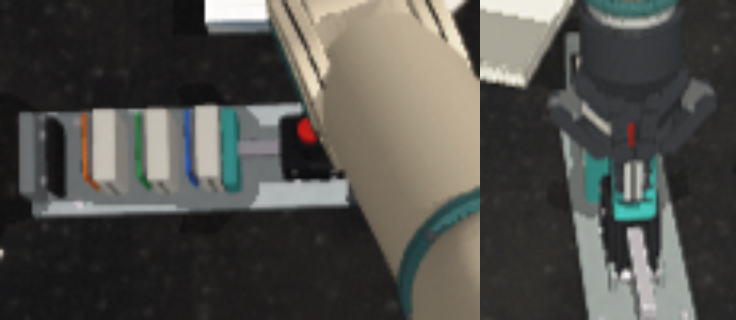

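Call:
apply_moves(
  series=[
    [[0, 0.36, 0, 0, 0, 0], [0, 0.36, 0, 0, 0, 0], [0, 0, 0, 0, 0, 0], [0, 0, 0, 0, 0, 0], [0, 0, 0, 0, 0, 0]],
  ],
)

```text
clock: 43.45
eef_pos: [578.7, -108.2, 103.5]
tool_rot: [-3.141, 0.001, 0.033]
force: [-0.2, -3.8, -1.1]
width: -0.2
```

Call:
apply_moves(
  series=[
    [[0, -0.18, 0, 0, 0, 0], [0, -0.18, 0, 0, 0, 0], [0, -0.18, 0, 0, 0, 0], [0, -0.18, 0, 0, 0, 0], [0, 0, 0, 0, 0, 0]],
  ],
)

```text
clock: 44.08
eef_pos: [577.9, -77.2, 103.6]
tool_rot: [3.136, 0.0, 0.031]
force: [0.7, -11.7, -2.8]
width: 0.2
```

Call:
apply_moves(
  series=[
    [[0, 0.36, 0, 0, 0, 0], [0, 0.36, 0, 0, 0, 0], [0, 0, 0, 0, 0, 0], [0, 0, 0, 0, 0, 0], [0, 0, 0, 0, 0, 0]],
  ],
)

```text
clock: 44.7
eef_pos: [579.1, -108.2, 103.7]
tool_rot: [-3.141, -0.0, 0.033]
force: [-0.3, -3.9, 0.3]
width: 0.1
```

Call:
apply_moves(
  series=[
    [[0, -0.18, 0, 0, 0, 0], [0, -0.18, 0, 0, 0, 0], [0, -0.18, 0, 0, 0, 0], [0, -0.18, 0, 0, 0, 0], [0, 0, 0, 0, 0, 0]],
  ],
)

```text
clock: 45.32
eef_pos: [578.2, -77.1, 103.7]
tool_rot: [3.136, -0.0, 0.031]
force: [1.3, -12.9, -2.0]
width: 0.2
```

Call:
apply_moves(
  series=[
    [[0, 0.36, 0, 0, 0, 0], [0, 0.36, 0, 0, 0, 0], [0, 0, 0, 0, 0, 0], [0, 0, 0, 0, 0, 0], [0, 0, 0, 0, 0, 0]],
  ],
)

```text
clock: 45.95
eef_pos: [578.9, -108.2, 103.7]
tool_rot: [-3.141, 0.0, 0.033]
force: [-0.5, -3.6, 0.5]
width: -0.2
```

```bash
python3 - <<'E'
from h import *
st(); a=snap('top','t7'); b=snap('side')
cv2.imwrite('pics/g7.png',np.hstack([cv2.resize(a[190:290,215:365],(480,320)),cv2.resize(b[190:290,280:360],(256,320))]))
E
```

```text
t 45.95 tcp [ 578.9 -108.2  103.7] rot [-3.1  0.   0. ] F [-0.5 -3.6  0.5] w -0.2
```

View pics/g7.png

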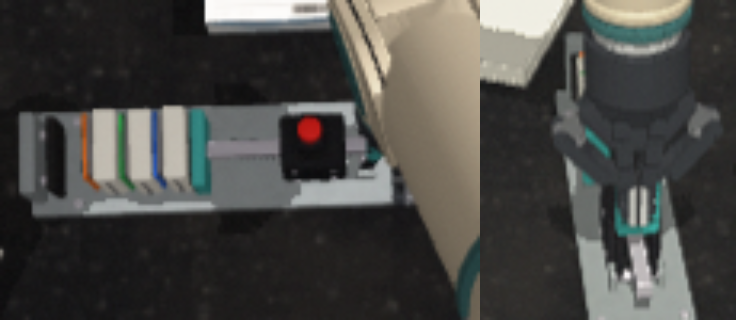

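Call:
apply_moves(
  series=[
    [[0, 0.18, 0, 0, 0, 0], [0, 0, 0, 0, 0, 0], [0, 0, 0, 0, 0, 0], [0, -0.18, 0, 0, 0, 0], [0, -0.18, 0, 0, 0, 0]],
  ],
)

```text
clock: 46.68
eef_pos: [579.0, -101.3, 104.3]
tool_rot: [3.139, -0.001, 0.032]
force: [-0.6, -8.8, 6.4]
width: -0.0
```

Call:
apply_moves(
  series=[
    [[0, -0.18, 0, 0, 0, 0], [0, -0.18, 0, 0, 0, 0], [0, -0.18, 0, 0, 0, 0], [0, 0, 0, 0, 0, 0], [0, 0, 0, 0, 0, 0]],
  ],
)

```text
clock: 47.3
eef_pos: [578.2, -77.1, 103.8]
tool_rot: [3.136, -0.0, 0.03]
force: [0.9, -10.1, -0.7]
width: -0.1
```

Call:
apply_moves(
  series=[
    [[0, 0.3, 0, 0, 0, 0], [0, 0.3, 0, 0, 0, 0], [0, 0.3, 0, 0, 0, 0], [0, 0, 0, 0, 0, 0], [0, 0, 0, 0, 0, 0]],
  ],
)

```text
clock: 47.92
eef_pos: [579.3, -116.1, 103.6]
tool_rot: [-3.139, -0.0, 0.033]
force: [-0.2, 0.2, 0.2]
width: 0.3
```

```bash
cat >> h.py <<'E'
def tealx(im):
    """left edge column (subpixel) of teal jaw over its middle rows"""
    h=cv2.cvtColor(im,cv2.COLOR_BGR2HSV); m=cv2.inRange(h,(80,90,60),(96,255,255)); m[:,:225]=0;m[:,308:]=0;m[:218]=0;m[:252]=m[:252];m[256:]=0
    n,l,s,c=cv2.connectedComponentsWithStats(m); k=1+np.argmax(s[1:,4]); return s[k],c[k]
E
python3 - <<'E'
from h import *
st(); a=snap('top','t8')
for n in('t5','t6','t7','t8'): print(n,tealx(cv2.imread(f'pics/{n}.png')))
E
```

```text
t 47.92 tcp [ 579.3 -116.1  103.6] rot [-3.1 -0.   0. ] F [-0.2  0.2  0.2] w 0.3
t5 (array([290, 223,   7,  27, 137], dtype=int32), array([293.1, 236.4]))
t6 (array([284, 224,   6,  26, 135], dtype=int32), array([286.5, 236.3]))
t7 (array([274, 224,   7,  27, 151], dtype=int32), array([276.8, 237.2]))
t8 (array([270, 224,   7,  27, 151], dtype=int32), array([273. , 236.9]))
```

Call:
apply_moves(
  series=[
    [[0, -0.25, 0, 0, 0, 0], [0, -0.2, 0, 0, 0, 0], [0, -0.2, 0, 0, 0, 0], [0, -0.13, 0, 0, 0, 0], [0, -0.05, 0, 0, 0, 0]],
  ],
)

```text
clock: 48.6
eef_pos: [578.3, -79.3, 104.0]
tool_rot: [3.137, -0.0, 0.031]
force: [2.3, -9.1, -1.2]
width: 0.4
```

Call:
apply_moves(
  series=[
    [[0, -0.05, 0, 0, 0, 0], [0, -0.03, 0, 0, 0, 0], [0, 0, 0, 0, 0, 0], [0, 0, 0, 0, 0, 0], [0, 0, 0, 0, 0, 0]],
  ],
)

```text
clock: 49.22
eef_pos: [578.2, -77.1, 103.7]
tool_rot: [3.135, -0.0, 0.03]
force: [1.6, -12.2, -2.4]
width: 0.2
```

Call:
apply_moves(
  series=[
    [[0, 0.31, 0, 0, 0, 0], [0, 0.3, 0, 0, 0, 0], [0, 0.3, 0, 0, 0, 0], [0, 0, 0, 0, 0, 0], [0, 0, 0, 0, 0, 0]],
  ],
)

```text
clock: 49.85
eef_pos: [579.4, -116.1, 103.6]
tool_rot: [-3.139, -0.0, 0.033]
force: [-0.3, 0.1, 0.3]
width: -0.0
```

```bash
python3 - <<'E'
from h import *
st(); a=snap('top','t9')
print(tealx(a))
E
```

```text
t 49.85 tcp [ 579.4 -116.1  103.6] rot [-3.1 -0.   0. ] F [-0.3  0.1  0.3] w -0.0
(array([264, 224,   7,  27, 154], dtype=int32), array([266.9, 237.1]))
```

Call:
apply_moves(
  series=[
    [[0, -0.25, 0, 0, 0, 0], [0, -0.2, 0, 0, 0, 0], [0, -0.2, 0, 0, 0, 0], [0, -0.13, 0, 0, 0, 0], [0, -0.05, 0, 0, 0, 0]],
  ],
)

```text
clock: 50.52
eef_pos: [578.3, -81.2, 104.2]
tool_rot: [3.134, -0.0, 0.031]
force: [0.7, -13.9, 2.5]
width: 0.3
```

Call:
apply_moves(
  series=[
    [[0, -0.05, 0, 0, 0, 0], [0, -0.03, 0, 0, 0, 0], [0, 0, 0, 0, 0, 0], [0, 0, 0, 0, 0, 0], [0, 0, 0, 0, 0, 0]],
  ],
)

```text
clock: 51.15
eef_pos: [578.1, -77.1, 103.8]
tool_rot: [3.135, -0.0, 0.03]
force: [1.4, -11.8, -1.2]
width: 0.1
```

Call:
apply_moves(
  series=[
    [[0, 0.31, 0, 0, 0, 0], [0, 0.3, 0, 0, 0, 0], [0, 0.3, 0, 0, 0, 0], [0, 0, 0, 0, 0, 0], [0, 0, 0, 0, 0, 0]],
  ],
)

```text
clock: 51.78
eef_pos: [579.4, -116.0, 103.7]
tool_rot: [-3.139, -0.0, 0.034]
force: [-0.4, 0.1, -0.2]
width: 0.1
```

```bash
python3 - <<'E'
from h import *
st(); a=snap('top','t10'); b=snap('side','s10')
print(tealx(a))
cv2.imwrite('pics/g10.png',np.hstack([cv2.resize(a[200:280,215:305],(450,400),interpolation=cv2.INTER_CUBIC),cv2.resize(b[190:270,290:350],(300,400),interpolation=cv2.INTER_CUBIC)]))
E
```

```text
t 51.77 tcp [ 579.4 -116.   103.7] rot [-3.1 -0.   0. ] F [-0.4  0.1 -0.2] w 0.1
(array([260, 224,   7,  27, 155], dtype=int32), array([262.9, 237.3]))
```

View pics/g10.png

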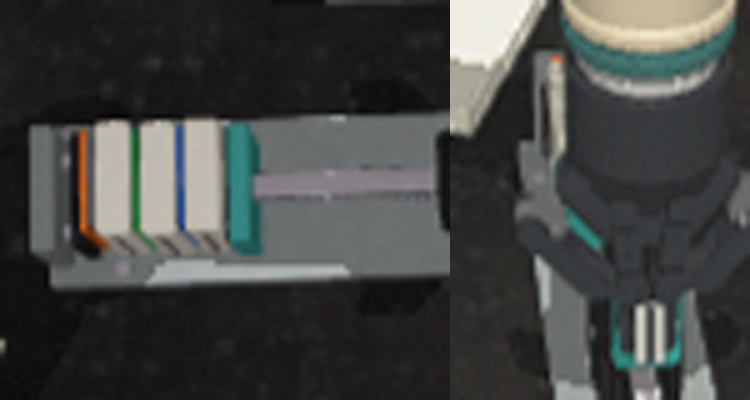

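Call:
apply_moves(
  series=[
    [[0, -0.25, 0, 0, 0, 0], [0, -0.15, 0, 0, 0, 0], [0, -0.1, 0, 0, 0, 0], [0, -0.08, 0, 0, 0, 0], [0, 0, 0, 0, 0, 0]],
  ],
)

```text
clock: 52.5
eef_pos: [578.7, -92.7, 104.8]
tool_rot: [3.135, -0.001, 0.031]
force: [-0.4, -10.4, 6.6]
width: 0.4
```

Call:
apply_moves(
  series=[
    [[0, -0.08, 0, 0, 0, 0], [0, -0.08, 0, 0, 0, 0], [0, 0, 0, 0, 0, 0], [0, 0, 0, 0, 0, 0], [0, 0, 0, 0, 0, 0]],
  ],
)

```text
clock: 53.12
eef_pos: [578.5, -84.3, 104.4]
tool_rot: [3.136, -0.001, 0.031]
force: [-0.4, -9.2, 3.6]
width: -0.1
```

Call:
apply_moves(
  series=[
    [[0, -0.06, 0, 0, 0, 0], [0, -0.04, 0, 0, 0, 0], [0, 0, 0, 0, 0, 0], [0, 0, 0, 0, 0, 0], [0, 0, 0, 0, 0, 0]],
  ],
)

```text
clock: 53.75
eef_pos: [578.3, -81.1, 104.3]
tool_rot: [3.134, -0.0, 0.03]
force: [0.6, -12.5, 2.6]
width: 0.2
```

```bash
python3 - <<'E'
from h import *
st(); a=snap('top','t11')
print(tealx(a))
E
```

```text
t 53.75 tcp [578.3 -81.1 104.3] rot [ 3.1 -0.   0. ] F [  0.6 -12.5   2.6] w 0.2
(array([257, 225,   7,  26, 151], dtype=int32), array([260. , 237.3]))
```

Call:
apply_moves(
  series=[
    [[0, -0.06, 0, 0, 0, 0], [0, 0, 0, 0, 0, 0], [0, 0, 0, 0, 0, 0], [0, 0, 0, 0, 0, 0], [0, 0, 0, 0, 0, 0]],
  ],
)

```text
clock: 54.42
eef_pos: [578.2, -78.5, 104.0]
tool_rot: [3.134, -0.0, 0.03]
force: [0.8, -12.6, -0.2]
width: -0.3
```

Call:
apply_moves(
  series=[
    [[0, -0.06, 0, 0, 0, 0], [0, 0, 0, 0, 0, 0], [0, 0, 0, 0, 0, 0], [0, 0, 0, 0, 0, 0], [0, 0, 0, 0, 0, 0]],
  ],
)

```text
clock: 55.05
eef_pos: [578.1, -77.0, 103.8]
tool_rot: [3.132, -0.0, 0.029]
force: [2.3, -15.6, -0.3]
width: -0.1
```

```bash
python3 - <<'E'
from h import *
st(); a=snap('top','t12')
print(tealx(a))
E
```

```text
t 55.05 tcp [578.1 -77.  103.8] rot [ 3.1 -0.   0. ] F [  2.3 -15.6  -0.3] w -0.1
(array([256, 225,   7,  26, 150], dtype=int32), array([259. , 237.4]))
```

Call:
apply_moves(
  series=[
    [[0, 0.32, 0, 0, 0, 0], [0, 0.3, 0, 0, 0, 0], [0, 0.3, 0, 0, 0, 0], [0, 0, 0, 0, 0, 0], [0, 0, 0, 0, 0, 0]],
  ],
)

```text
clock: 55.72
eef_pos: [579.3, -113.8, 103.7]
tool_rot: [-3.139, -0.0, 0.034]
force: [0.5, -0.0, -0.3]
width: -0.3
```

```bash
python3 - <<'E'
from h import *
st(); a=snap('top','t13')
print(tealx(a))
cv2.imwrite('pics/g13.png',cv2.resize(a[205:275,218:298],(800,600),interpolation=cv2.INTER_CUBIC))
E
```

```text
t 55.73 tcp [ 579.3 -113.8  103.7] rot [-3.1 -0.   0. ] F [ 0.5 -0.  -0.3] w -0.3
(array([256, 225,   8,  26, 148], dtype=int32), array([259.5, 237.9]))
```

View pics/g13.png

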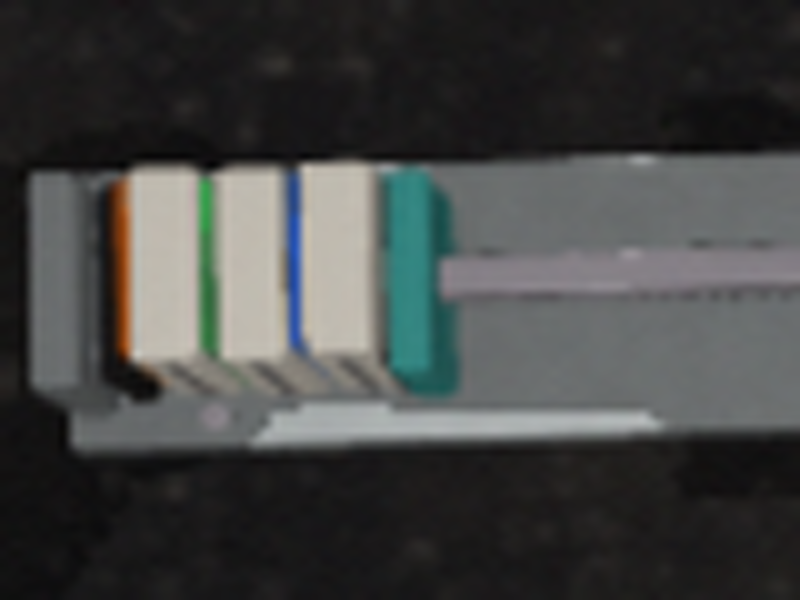

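Call:
apply_moves(
  series=[
    [[0, -0.23, 0, 0, 0, 0], [0, -0.13, 0, 0, 0, 0], [0, -0.08, 0, 0, 0, 0], [0, -0.06, 0, 0, 0, 0], [0, 0, 0, 0, 0, 0]],
  ],
)

```text
clock: 56.4
eef_pos: [578.8, -94.7, 104.7]
tool_rot: [3.136, -0.001, 0.031]
force: [-0.0, -11.2, 5.1]
width: -0.1
```

Call:
apply_moves(
  series=[
    [[0, -0.06, 0, 0, 0, 0], [0, -0.06, 0, 0, 0, 0], [0, 0, 0, 0, 0, 0], [0, 0, 0, 0, 0, 0], [0, 0, 0, 0, 0, 0]],
  ],
)

```text
clock: 57.02
eef_pos: [578.7, -87.9, 104.5]
tool_rot: [3.137, -0.001, 0.031]
force: [-0.3, -9.9, 4.7]
width: -0.0
```

```bash
python3 - <<'E'
from h import *
st(); a=snap('top','t14')
print(tealx(a))
E
```

```text
t 57.02 tcp [578.7 -87.9 104.5] rot [ 3.1 -0.   0. ] F [-0.3 -9.9  4.7] w -0.0
(array([256, 225,   7,  26, 148], dtype=int32), array([259.1, 237.2]))
```

Call:
apply_moves(
  series=[
    [[0, -0.06, 0, 0, 0, 0], [0, -0.04, 0, 0, 0, 0], [0, 0, 0, 0, 0, 0], [0, 0, 0, 0, 0, 0], [0, 0, 0, 0, 0, 0]],
  ],
)

```text
clock: 57.7
eef_pos: [578.5, -85.0, 104.4]
tool_rot: [3.135, -0.001, 0.03]
force: [0.4, -12.1, 4.0]
width: -0.2
```

Call:
apply_moves(
  series=[
    [[0, -0.05, 0, 0, 0, 0], [0, 0, 0, 0, 0, 0], [0, 0, 0, 0, 0, 0], [0, 0, 0, 0, 0, 0], [0, 0, 0, 0, 0, 0]],
  ],
)

```text
clock: 58.32
eef_pos: [578.3, -80.0, 104.0]
tool_rot: [3.138, -0.001, 0.031]
force: [2.0, -8.5, 1.5]
width: 0.1
```

```bash
python3 - <<'E'
from h import *
st(); a=snap('top','t15')
print(tealx(a))
E
```

```text
t 58.33 tcp [578.3 -80.  104. ] rot [ 3.1 -0.   0. ] F [ 2.  -8.5  1.5] w 0.1
(array([256, 225,   8,  26, 148], dtype=int32), array([259.3, 237.4]))
```

Call:
apply_moves(
  series=[
    [[0, -0.05, 0, 0, 0, 0], [0, -0.03, 0, 0, 0, 0], [0, 0, 0, 0, 0, 0], [0, 0, 0, 0, 0, 0], [0, 0, 0, 0, 0, 0]],
  ],
)

```text
clock: 59.0
eef_pos: [578.2, -78.0, 103.8]
tool_rot: [3.135, -0.0, 0.03]
force: [1.0, -12.4, -0.8]
width: 0.1
```

Call:
apply_moves(
  series=[
    [[0, -0.03, 0, 0, 0, 0], [0, 0, 0, 0, 0, 0], [0, 0, 0, 0, 0, 0], [0, 0, 0, 0, 0, 0], [0, 0, 0, 0, 0, 0]],
  ],
)

```text
clock: 59.62
eef_pos: [578.2, -77.2, 103.7]
tool_rot: [3.135, -0.0, 0.03]
force: [2.8, -12.3, -0.9]
width: -0.3
```

```bash
python3 - <<'E'
from h import *
st(); a=snap('top','t16')
print(tealx(a))
E
```

```text
t 59.62 tcp [578.2 -77.2 103.7] rot [ 3.1 -0.   0. ] F [  2.8 -12.3  -0.9] w -0.3
(array([256, 225,   7,  26, 150], dtype=int32), array([259. , 237.4]))
```

Call:
apply_moves(
  series=[
    [[0, 0.32, 0, 0, 0, 0], [0, 0.3, 0, 0, 0, 0], [0, 0.3, 0, 0, 0, 0], [0, 0, 0, 0, 0, 0], [0, 0, 0, 0, 0, 0]],
  ],
)

```text
clock: 60.3
eef_pos: [579.4, -115.9, 103.7]
tool_rot: [-3.139, -0.0, 0.034]
force: [1.0, 0.8, 0.4]
width: -0.3
```

```bash
python3 - <<'E'
from h import *
st(); a=snap('top','t17')
pa=[]
for n in('t5','t6','t7','t8','t9','t10','t12','t13','t16','t17'):
    im=cv2.imread(f'pics/{n}.png'); h=cv2.cvtColor(im,cv2.COLOR_BGR2HSV).astype(float)
    s=h[242:247,:,1].mean(0); k=tealx(im)[0][0]
    x=np.arange(k-5,k+5); seg=s[k-5:k+5]; i=np.where((seg[:-1]<70)&(seg[1:]>=70))[0]
    e=[x[j]+(70-seg[j])/(seg[j+1]-seg[j]) for j in i]
    w=[at_z('top',(q+.5,240),70)[1] for q in e]; print(n,k,np.array(e),np.array(w))
prof=cv2.imread('pics/t17.png')[228:236,222:262].mean(0); print(prof.astype(int).tolist())
E
```

```text
t 60.3 tcp [ 579.4 -115.9  103.7] rot [-3.1 -0.   0. ] F [1.  0.8 0.4] w -0.3
t5 290 [290.4] [12.5]
t6 284 [283.9] [28.6]
t7 274 [274.1] [52.7]
t8 270 [270.2] [62.1]
t9 264 [263.8] [77.8]
t10 260 [259.7] [87.9]
t12 256 [255.8] [97.6]
t13 256 [256.3] [96.3]
t16 256 [255.8] [97.7]
t17 256 [256.3] [96.3]
[[107, 106, 103], [108, 107, 104], [109, 108, 105], [95, 94, 92], [70, 70, 68], [58, 58, 57], [24, 24, 25], [18, 44, 86], [42, 90, 159], [166, 177, 185], [174, 185, 189], [175, 185, 190], [174, 185, 191], [175, 185, 191], [177, 187, 193], [159, 169, 174], [74, 142, 59], [120, 145, 126], [172, 184, 188], [174, 185, 190], [175, 185, 190], [175, 185, 191], [175, 185, 191], [171, 182, 187], [132, 123, 118], [162, 78, 39], [168, 175, 179], [174, 184, 189], [174, 185, 190], [175, 185, 191], [175, 185, 191], [176, 186, 192], [167, 177, 182], [114, 122, 125], [88, 92, 63], [121, 127, 49], [126, 130, 49], [129, 133, 52], [119, 123, 46], [81, 83, 33]]
```

Call:
apply_moves(
  series=[
    [[0, 0, -0.7, 0, 0, 0], [0, 0, -0.7, 0, 0, 0], [0, -0.5, 0, 0, 0, 0], [0, -0.5, 0, 0, 0, 0], [0, -0.54, 0, 0, 0, 0]],
  ],
)

```text
clock: 60.98
eef_pos: [576.7, -38.6, 174.0]
tool_rot: [-3.14, -0.001, 0.034]
force: [-0.2, 0.7, -0.4]
width: 0.0
```

Call:
apply_moves(
  series=[
    [[0, 0, 0, 0, 0, 0], [0, 0, 0.2, 0, 0, 0], [0, 0, 0.2, 0, 0, 0], [0, 0, 0, 0, 0, 0], [0, 0, 0, 0, 0, 0]],
  ],
)

```text
clock: 61.6
eef_pos: [576.8, -40.8, 153.6]
tool_rot: [-3.14, 0.0, 0.032]
force: [-0.6, -0.6, 0.4]
width: -0.2
```

```bash
python3 - <<'E'
from h import *
st()
E
```

```text
t 61.6 tcp [576.8 -40.8 153.6] rot [-3.1  0.   0. ] F [-0.6 -0.6  0.4] w -0.2
```

Call:
apply_moves(
  series=[
    [[0.04, 0, 0.15, 0, 0, 0], [0, 0, 0.1, 0, 0, 0], [0, 0, 0.06, 0, 0, 0], [0, 0, 0.06, 0, 0, 0], [0, 0, 0.04, 0, 0, 0]],
  ],
)

```text
clock: 62.22
eef_pos: [578.7, -40.3, 133.4]
tool_rot: [-3.141, -0.0, 0.033]
force: [-1.3, -0.1, 4.7]
width: -0.3
```

Call:
apply_moves(
  series=[
    [[0, 0, 0.02, 0, 0, 0], [0, 0, 0, 0, 0, 0], [0, 0, 0, 0, 0, 0], [0, 0, 0, 0, 0, 0], [0, 0, 0, 0, 0, 0]],
  ],
)

```text
clock: 62.85
eef_pos: [578.7, -40.3, 132.3]
tool_rot: [-3.14, 0.0, 0.033]
force: [-2.1, 0.4, 4.7]
width: -0.1
```

Call:
apply_moves(
  series=[
    [[0, 0, 0, 0, 0, 0], [0, 0, 0, 0, 0, 0], [0, 0, 0, 0, 0, 0], [0, 0, 0, 0, 0, 0], [0, 0, 0, 0, 0, 0]],
  ],
)

```text
clock: 63.48
eef_pos: [578.7, -40.3, 132.2]
tool_rot: [-3.14, 0.0, 0.033]
force: [-2.8, -0.2, 5.4]
width: -0.0
```

```bash
python3 - <<'E'
from h import *
st(); a=snap('top','t18'); print(tealx(a))
E
```

```text
t 63.48 tcp [578.7 -40.3 132.2] rot [-3.1  0.   0. ] F [-2.8 -0.2  5.4] w -0.0
(array([291, 224,   6,  26, 116], dtype=int32), array([293.2, 238.2]))
```

Call:
apply_moves(
  series=[
    [[0, 0, 0, 0, 0, 0], [0, 0, 0, 0, 0, 0], [0, 0, 0, 0, 0, 0], [0, 0, -0.3, 0, 0, 0], [0, 0, -0.7, 0, 0, 0]],
  ],
)

```text
clock: 64.15
eef_pos: [578.7, -40.4, 182.2]
tool_rot: [-3.14, 0.001, 0.033]
force: [1.0, 0.3, 0.2]
width: -0.1
```

Call:
apply_moves(
  series=[
    [[0, 0.5, -0.7, 0, 0, 0], [0, 0.8, -0.3, 0, 0, 0], [0, 0.8, 0, 0, 0, 0], [0, 0, 0, 0, 0, 0], [0, 0, 0, 0, 0, 0]],
  ],
  claw=0.6,
)

```text
clock: 64.78
eef_pos: [582.8, -144.8, 232.7]
tool_rot: [-3.139, -0.002, 0.033]
force: [0.2, 0.1, 0.5]
width: 68.5
```

```bash
python3 - <<'E'
from h import *
st(); a=snap('top','t19'); b=snap('side','s19'); print(tealx(a))
m=cv2.inRange(a,(200,200,200),(255,255,255)); m[:,:130]=0;m[:,222:]=0;m[:240]=0;m[330:]=0
pts=np.argwhere(m)[:,::-1].astype(float); print('tray',rect('top',pts,18))
cv2.imwrite('pics/g19.png',np.hstack([cv2.resize(a[205:275,218:298],(460,400),interpolation=cv2.INTER_CUBIC),cv2.resize(b[180:260,290:350],(300,400),interpolation=cv2.INTER_CUBIC)]))
print(a[228:236,222:268].mean(0).astype(int).tolist())
E
```

```text
t 64.78 tcp [ 582.8 -144.8  232.7] rot [-3.1 -0.   0. ] F [0.2 0.1 0.5] w 68.5
(array([291, 223,   6,  27, 141], dtype=int32), array([293.4, 236.1]))
tray (array([464. , 306.3]), (149.05789184570312, 147.99810791015625), 68.44342041015625, array([475.7, 352.6], dtype=float32))
[[107, 107, 104], [108, 107, 104], [109, 108, 105], [95, 94, 91], [71, 71, 68], [80, 79, 78], [89, 87, 87], [40, 40, 41], [22, 22, 23], [20, 86, 190], [157, 169, 179], [175, 186, 190], [175, 185, 190], [174, 185, 191], [174, 185, 190], [175, 185, 191], [166, 176, 181], [83, 112, 81], [59, 111, 45], [165, 177, 180], [174, 185, 190], [175, 185, 190], [175, 185, 191], [175, 186, 191], [176, 187, 192], [161, 172, 177], [160, 89, 57], [142, 123, 112], [173, 183, 188], [175, 186, 191], [175, 185, 191], [175, 186, 192], [175, 185, 191], [173, 183, 189], [137, 145, 150], [115, 122, 126], [113, 120, 125], [113, 120, 123], [109, 109, 107], [108, 109, 105], [108, 108, 105], [108, 108, 104], [107, 107, 104], [108, 108, 104], [109, 109, 105], [110, 110, 106]]
```

View pics/g19.png

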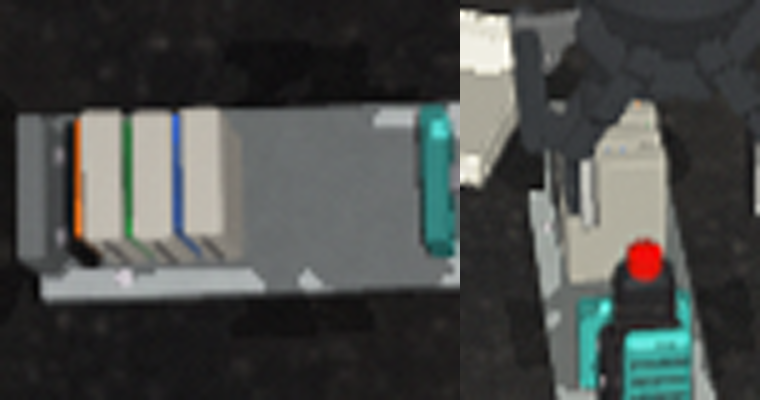

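```bash
python3 - <<'E'
from h import *
for n,c in(('blue',252.6),('green',244.2),('orange',235.2)): print(n,at_z('top',(c,235.5),92))
p,R=pose(); Q=T(1.8,0); B=at_z('top',(252.6,235.5),92); t=np.array([576,B[1]-2,0])
e=plan((t+[0,0,230],Q,7),(t+[0,0,110],Q,3)); print(e[0])
plan((t+[0,0,58],Q,5),start=e)
E
```

```text
blue [575. 104.  92.]
green [575.2 124.4  92. ]
orange [575.5 146.2  92. ]
[[[0.005, -0.702, 0.009, -0.003, -0.002, 0.005], [0.005, -0.703, 0.008, -0.003, -0.001, 0.005], [0.005, -0.702, 0.008, -0.003, -0.002, 0.004], [0.004, -0.702, 0.008, -0.003, -0.002, 0.005], [0.004, -0.703, 0.008, -0.003, -0.001, 0.005]]] 
[[[0.004, -0.702, 0.008, -0.003, -0.002, 0.005], [0.003, -0.702, 0.007, -0.003, -0.002, 0.004], [0, 0, 0.8, 0, 0, 0], [0, 0, 0.8, 0, 0, 0], [0, 0, 0.8, 0, 0, 0]]] 
[576. 102. 110.]
[[[0, 0, 0.208, 0, 0, 0], [0, 0, 0.208, 0, 0, 0], [0, 0, 0.208, 0, 0, 0], [0, 0, 0.208, 0, 0, 0], [0, 0, 0.208, 0, 0, 0]]]
```

Call:
apply_moves(
  series=[
    [[0.005, -0.702, 0.008, 0, 0, 0.005], [0.005, -0.702, 0.008, 0, 0, 0.005], [0.005, -0.702, 0.008, 0, 0, 0.005], [0.005, -0.702, 0.008, 0, 0, 0.005], [0.005, -0.702, 0.008, 0, 0, 0.005]],
  ],
)

```text
clock: 65.5
eef_pos: [577.7, 32.8, 230.6]
tool_rot: [-3.14, -0.001, 0.033]
force: [1.0, 0.0, -0.4]
width: 68.1
```

Call:
apply_moves(
  series=[
    [[0.005, -0.702, 0.008, 0, 0, 0], [0.005, -0.702, 0.008, 0, 0, 0], [0, 0, 0.8, 0, 0, 0], [0, 0, 0.8, 0, 0, 0], [0, 0, 0.8, 0, 0, 0]],
  ],
)

```text
clock: 66.12
eef_pos: [576.2, 102.1, 108.8]
tool_rot: [-3.139, -0.001, 0.033]
force: [-0.6, -0.2, -0.1]
width: 68.3
```

Call:
apply_moves(
  series=[
    [[0, 0, 0, 0, 0, 0], [0, 0, 0, 0, 0, 0], [0, 0, 0, 0, 0, 0], [0, 0, 0, 0, 0, 0], [0, 0, 0, 0, 0, 0]],
  ],
)

```text
clock: 66.75
eef_pos: [576.8, 100.4, 110.4]
tool_rot: [-3.14, -0.001, 0.03]
force: [1.0, 0.2, 0.4]
width: 68.4
```

```bash
python3 - <<'E'
from h import *
st();p,R=pose(); Q=T(1.8,0)
plan(([575.5,102,100],Q,2),([575.5,102,58],Q,6))
E
```

```text
t 66.75 tcp [576.8 100.4 110.4] rot [-3.1 -0.   0. ] F [1.  0.2 0.4] w 68.4
[[[-0.012, -0.017, 0.104, -0.006, -0.007, -0.008], [-0.012, -0.016, 0.103, -0.007, -0.007, -0.007], [0, 0, 0.14, 0, 0, 0], [0, 0, 0.14, 0, 0, 0], [0, 0, 0.14, 0, 0, 0]]] 
[[[0, 0, 0.14, 0, 0, 0], [0, 0, 0.14, 0, 0, 0], [0, 0, 0.14, 0, 0, 0], [0, 0, 0, 0, 0, 0], [0, 0, 0, 0, 0, 0]]]
```

Call:
apply_moves(
  series=[
    [[-0.012, -0.016, 0.104, 0, 0, 0], [-0.012, -0.016, 0.104, 0, 0, 0], [0, 0, 0.14, 0, 0, 0], [0, 0, 0.14, 0, 0, 0], [0, 0, 0.14, 0, 0, 0]],
  ],
)

```text
clock: 67.38
eef_pos: [575.0, 102.0, 77.6]
tool_rot: [-3.14, 0.0, 0.03]
force: [-0.7, -0.0, 0.5]
width: 68.2
```

Call:
apply_moves(
  series=[
    [[0, 0, 0.14, 0, 0, 0], [0, 0, 0.14, 0, 0, 0], [0, 0, 0.14, 0, 0, 0], [0, 0, 0, 0, 0, 0], [0, 0, 0, 0, 0, 0]],
  ],
)

```text
clock: 68.0
eef_pos: [575.3, 102.1, 57.4]
tool_rot: [-3.14, -0.001, 0.03]
force: [-0.9, 0.2, -0.1]
width: 68.0
```

Call:
apply_moves(
  series=[
    [[0, 0, 0, 0, 0, 0], [0, 0, 0, 0, 0, 0], [0, 0, 0, 0, 0, 0], [0, 0, 0, 0, 0, 0], [0, 0, 0, 0, 0, 0]],
  ],
  claw=-1,
)

```text
clock: 68.62
eef_pos: [575.6, 102.2, 57.9]
tool_rot: [-3.14, -0.001, 0.03]
force: [0.4, -0.3, 5.3]
width: 55.1
```

Call:
apply_moves(
  series=[
    [[0, 0, 0, 0, 0, 0], [0, 0.04, -0.1, 0, 0, 0], [0, 0, -0.5, 0, 0, 0], [0, 0, -0.8, 0, 0, 0], [0, 0, -0.8, 0, 0, 0]],
  ],
)

```text
clock: 69.25
eef_pos: [574.4, 99.5, 167.9]
tool_rot: [-3.141, 0.002, 0.03]
force: [0.6, 0.1, -1.4]
width: 55.4
```

```bash
cat >> h.py <<'E'
def tray(a):
    m=cv2.inRange(a,(200,200,200),(255,255,255)); m[:,:110]=0;m[:,222:]=0;m[:240]=0;m[345:]=0
    m=cv2.morphologyEx(m,cv2.MORPH_OPEN,np.ones((3,3),np.uint8))
    n,l,s,c=cv2.connectedComponentsWithStats(m); k=1+np.argmax(s[1:,4])
    return rect('top',np.argwhere(l==k)[:,::-1].astype(float),18)[:3]
E
python3 - <<'E'
from h import *
st(); a=snap('top','t20'); print(tray(a))
print(a[228:236,222:268].mean(0).astype(int)[:,2].tolist())
p,R=pose(); C=np.array([464,306.3]); v=np.array([.368,.93]); t=np.r_[C+45*v,0]; Q=T(-21.6,0)
e=plan((t+[0,0,190],Q,10)); print(e[0]); plan((t+[0,0,60],Q,5),(t+[0,0,51],Q,5),start=e)
E
```

```text
t 69.25 tcp [574.4  99.5 167.9] rot [-3.1  0.   0. ] F [ 0.6  0.1 -1.4] w 55.4
(array([462.3, 308.9]), (142.5327606201172, 135.19956970214844), -21.755508422851562)
[121, 123, 125, 127, 129, 132, 135, 138, 141, 143, 146, 148, 151, 153, 155, 157, 159, 161, 162, 164, 166, 168, 169, 170, 171, 172, 173, 174, 176, 177, 178, 179, 179, 180, 181, 181, 182, 183, 183, 183, 183, 184, 184, 184, 184, 184]
[[[-0.179, -0.501, -0.034, -0.004, -0.006, 0.389], [-0.198, -0.492, -0.033, -0.004, -0.006, 0.388], [-0.219, -0.485, -0.034, -0.003, -0.007, 0.389], [-0.238, -0.475, -0.034, -0.004, -0.006, 0.389], [-0.258, -0.464, -0.033, -0.004, -0.006, 0.389]]] 
[[[-0.276, -0.454, -0.034, -0.004, -0.006, 0.388], [-0.295, -0.443, -0.034, -0.004, -0.006, 0.389], [-0.312, -0.43, -0.034, -0.003, -0.007, 0.389], [-0.329, -0.417, -0.033, -0.004, -0.006, 0.389], [-0.347, -0.403, -0.034, -0.004, -0.006, 0.388]]] 
[480.5 348.2 190. ]
[[[0, 0, 0.52, 0, 0, 0], [0, 0, 0.52, 0, 0, 0], [0, 0, 0.52, 0, 0, 0], [0, 0, 0.52, 0, 0, 0], [0, 0, 0.52, 0, 0, 0]]] 
[[[0, 0, 0.036, 0, 0, 0], [0, 0, 0.036, 0, 0, 0], [0, 0, 0.036, 0, 0, 0], [0, 0, 0.036, 0, 0, 0], [0, 0, 0.036, 0, 0, 0]]]
```

Call:
apply_moves(
  series=[
    [[-0.179, -0.501, -0.034, 0, -0.006, 0.389], [-0.198, -0.492, -0.034, 0, -0.006, 0.389], [-0.219, -0.485, -0.034, 0, -0.006, 0.389], [-0.238, -0.475, -0.034, 0, -0.006, 0.389], [-0.258, -0.464, -0.034, 0, -0.006, 0.389]],
  ],
)

```text
clock: 69.92
eef_pos: [526.0, 223.9, 175.6]
tool_rot: [-3.141, 0.004, -0.175]
force: [0.8, -0.2, -1.4]
width: 55.3
```

Call:
apply_moves(
  series=[
    [[-0.276, -0.454, -0.034, 0, -0.006, 0.389], [-0.295, -0.443, -0.034, 0, -0.006, 0.389], [-0.312, -0.43, -0.034, 0, -0.006, 0.389], [-0.329, -0.417, -0.034, 0, -0.006, 0.389], [-0.347, -0.403, -0.034, 0, -0.006, 0.389]],
  ],
)

```text
clock: 70.55
eef_pos: [477.7, 347.6, 184.5]
tool_rot: [3.14, 0.007, -0.379]
force: [0.4, -0.5, -0.4]
width: 54.9
```

Call:
apply_moves(
  series=[
    [[0, 0, 0, 0, 0, 0], [0, 0, 0.4, 0, 0, 0], [0, 0, 0.4, 0, 0, 0], [0, 0, 0.4, 0, 0, 0], [0, 0, 0.4, 0, 0, 0]],
  ],
)

```text
clock: 71.18
eef_pos: [478.4, 345.7, 103.9]
tool_rot: [3.14, 0.006, -0.378]
force: [0.2, -1.4, -1.5]
width: 54.9
```

```bash
python3 - <<'E'
from h import *
st(); a=snap('top','t21'); b=snap('side','s21')
cv2.imwrite('pics/g21.png',np.hstack([cv2.resize(a[220:340,120:310],(475,300),interpolation=cv2.INTER_CUBIC),cv2.resize(b[150:270,230:350],(300,300),interpolation=cv2.INTER_CUBIC)]))
st()
E
```

```text
t 71.17 tcp [478.4 345.7 103.9] rot [ 3.1  0.  -0.4] F [ 0.2 -1.4 -1.5] w 54.9
t 71.28 tcp [477.  344.7 102.5] rot [ 3.1  0.  -0.4] F [-0.7 -0.4 -0.6] w 55.0
```

View pics/g21.png

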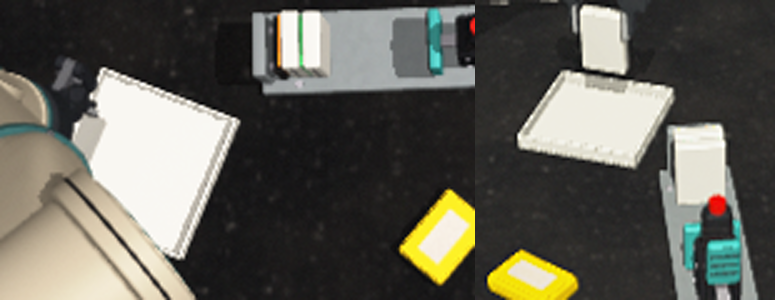

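```bash
python3 - <<'E'
from h import *
print(proj('side',[[478,344,58],[478,350,58],[464,306,3]]))
p,R=pose(); C=np.array([464,306.3]); v=np.array([.368,.93]); t=np.r_[C+42*v,0]; Q=T(-21.6,0); print(t)
plan((t+[0,0,62],Q,5),(t+[0,0,51],Q,5))
E
```

```text
[[281.8 176.3]
 [281.7 175.3]
 [278.5 198.3]]
[479.5 345.4   0. ]
[[[0.009, -0.007, 0.162, 0.01, 0.016, -0.002], [0.01, -0.007, 0.162, 0.01, 0.016, -0.002], [0.009, -0.006, 0.162, 0.011, 0.016, -0.002], [0.008, -0.007, 0.162, 0.01, 0.016, -0.002], [0.008, -0.006, 0.162, 0.01, 0.016, -0.002]]] 
[[[0, 0, 0.044, 0, 0, 0], [0, 0, 0.044, 0, 0, 0], [0, 0, 0.044, 0, 0, 0], [0, 0, 0.044, 0, 0, 0], [0, 0, 0.044, 0, 0, 0]]]
```

Consistent. Lower.

Call:
apply_moves(
  series=[
    [[0.009, -0.006, 0.162, 0.01, 0.016, 0], [0.009, -0.006, 0.162, 0.01, 0.016, 0], [0.009, -0.006, 0.162, 0.01, 0.016, 0], [0.009, -0.006, 0.162, 0.01, 0.016, 0], [0.009, -0.006, 0.162, 0.01, 0.016, 0]],
  ],
)

```text
clock: 71.9
eef_pos: [480.5, 348.3, 63.9]
tool_rot: [-3.136, -0.002, -0.377]
force: [-0.1, 0.4, -0.7]
width: 54.9
```

Call:
apply_moves(
  series=[
    [[0, 0, 0.06, 0, 0, 0], [0, 0, 0.06, 0, 0, 0], [0, 0, 0.05, 0, 0, 0], [0, 0, 0.03, 0, 0, 0], [0, 0, 0, 0, 0, 0]],
  ],
)

```text
clock: 72.53
eef_pos: [480.5, 348.2, 54.4]
tool_rot: [-3.136, -0.002, -0.377]
force: [-0.2, 0.1, -0.8]
width: 55.2
```

Call:
apply_moves(
  series=[
    [[0, 0, 0.02, 0, 0, 0], [0, 0, 0.02, 0, 0, 0], [0, 0, 0, 0, 0, 0], [0, 0, 0, 0, 0, 0], [0, 0, 0, 0, 0, 0]],
  ],
)

```text
clock: 73.15
eef_pos: [480.5, 348.3, 52.4]
tool_rot: [-3.136, -0.002, -0.377]
force: [-0.3, 0.3, -0.3]
width: 55.2
```

Call:
apply_moves(
  series=[
    [[0, 0, 0.02, 0, 0, 0], [0, 0, 0.02, 0, 0, 0], [0, 0, 0.02, 0, 0, 0], [0, 0, 0, 0, 0, 0], [0, 0, 0, 0, 0, 0]],
  ],
)

```text
clock: 73.78
eef_pos: [480.5, 348.3, 49.4]
tool_rot: [-3.136, -0.002, -0.377]
force: [-0.6, -0.8, -0.8]
width: 55.3
```

Call:
apply_moves(
  series=[
    [[0, 0, 0.016, 0, 0, 0], [0, 0, 0, 0, 0, 0], [0, 0, 0, 0, 0, 0], [0, 0, 0, 0, 0, 0], [0, 0, 0, 0, 0, 0]],
  ],
)

```text
clock: 74.4
eef_pos: [480.6, 348.4, 48.9]
tool_rot: [-3.136, -0.002, -0.377]
force: [-0.8, -0.7, 5.1]
width: 55.2
```

Call:
apply_moves(
  series=[
    [[0, 0, -0.006, 0, 0, 0], [0, 0, 0, 0, 0, 0], [0, 0, 0, 0, 0, 0], [0, 0, 0, 0, 0, 0], [0, 0, 0, 0, 0, 0]],
  ],
  claw=0.6,
)

```text
clock: 75.03
eef_pos: [480.5, 348.3, 48.8]
tool_rot: [-3.136, -0.002, -0.377]
force: [-0.1, -0.4, 0.1]
width: 68.4
```

Call:
apply_moves(
  series=[
    [[0, 0, -0.1, 0, 0, 0], [0, 0, -0.5, 0, 0, 0], [0, 0, -0.8, 0, 0, 0], [0, 0, -0.8, 0, 0, 0], [0, 0, -0.6, 0, 0, 0]],
  ],
)

```text
clock: 75.65
eef_pos: [480.3, 348.0, 191.1]
tool_rot: [-3.135, -0.003, -0.377]
force: [0.1, -1.4, -0.1]
width: 68.7
```

```bash
python3 - <<'E'
from h import *
st(); a=snap('top','t22'); b=snap('side','s22')
print(a[228:236,222:268].mean(0).astype(int)[:,[0,2]].tolist())
t=np.array([575.5,122,0]); Q=T(1.8,0)
e=plan((t+[0,0,190],Q,10)); print(e[0])
E
```

```text
t 75.65 tcp [480.3 348.  191.1] rot [-3.1 -0.  -0.4] F [ 0.1 -1.4 -0.1] w 68.7
[[163, 159], [169, 163], [173, 169], [167, 163], [74, 72], [77, 76], [88, 86], [41, 41], [21, 22], [33, 251], [188, 217], [240, 248], [241, 248], [241, 248], [242, 249], [243, 250], [243, 250], [124, 127], [88, 64], [226, 237], [240, 247], [241, 248], [241, 249], [242, 249], [243, 250], [244, 250], [183, 199], [177, 194], [177, 193], [175, 187], [168, 165], [167, 163], [167, 163], [168, 163], [168, 164], [167, 163], [167, 162], [167, 162], [168, 163], [169, 164], [170, 165], [168, 164], [167, 162], [168, 163], [169, 165], [171, 166]]
[[[0.342, 0.354, 0.004, -0.01, -0.008, -0.39], [0.327, 0.367, 0.003, -0.01, -0.007, -0.391], [0.312, 0.381, 0.004, -0.009, -0.008, -0.39], [0.296, 0.393, 0.004, -0.01, -0.007, -0.391], [0.28, 0.404, 0.004, -0.01, -0.008, -0.39]]] 
[[[0.263, 0.416, 0.004, -0.01, -0.008, -0.39], [0.246, 0.426, 0.005, -0.01, -0.007, -0.391], [0.228, 0.436, 0.005, -0.009, -0.008, -0.39], [0.211, 0.445, 0.005, -0.01, -0.008, -0.391], [0.192, 0.453, 0.005, -0.01, -0.007, -0.39]]] 
[575.5 122.  190. ]
```

Call:
apply_moves(
  series=[
    [[0.342, 0.354, 0.004, -0.01, -0.008, -0.39], [0.327, 0.367, 0.004, -0.01, -0.008, -0.39], [0.312, 0.381, 0.004, -0.01, -0.008, -0.39], [0.296, 0.393, 0.004, -0.01, -0.008, -0.39], [0.28, 0.404, 0.004, -0.01, -0.008, -0.39]],
  ],
)

```text
clock: 76.38
eef_pos: [526.6, 232.9, 186.8]
tool_rot: [3.141, 0.003, -0.172]
force: [0.9, 0.1, -0.2]
width: 68.3
```

Call:
apply_moves(
  series=[
    [[0.263, 0.416, 0.004, -0.01, -0.008, -0.39], [0.246, 0.426, 0.004, -0.01, -0.008, -0.39], [0.228, 0.436, 0.004, -0.01, -0.008, -0.39], [0.211, 0.445, 0.004, -0.01, -0.008, -0.39], [0.192, 0.453, 0.004, -0.01, -0.008, -0.39]],
  ],
)

```text
clock: 77.0
eef_pos: [573.5, 119.3, 185.8]
tool_rot: [3.137, 0.008, 0.033]
force: [0.1, 0.3, -0.7]
width: 68.3
```

Call:
apply_moves(
  series=[
    [[0, 0, 0.4, 0, 0, 0], [0, 0, 0.6, 0, 0, 0], [0, 0, 0.6, 0, 0, 0], [0, 0, 0, 0, 0, 0], [0, 0, 0, 0, 0, 0]],
  ],
)

```text
clock: 77.62
eef_pos: [573.6, 120.3, 107.2]
tool_rot: [3.138, 0.006, 0.031]
force: [-0.1, 0.7, 0.0]
width: 68.6
```

```bash
python3 - <<'E'
from h import *
st();Q=T(1.8,0)
plan(([575.5,122,100],Q,3),([575.5,122,58],Q,5))
E
```

```text
t 77.62 tcp [573.6 120.3 107.2] rot [3.1 0.  0. ] F [-0.1  0.7  0. ] w 68.6
[[[0.013, -0.011, 0.048, 0.013, 0.018, 0], [0.013, -0.012, 0.048, 0.013, 0.019, 0], [0.014, -0.011, 0.048, 0.013, 0.018, -0.001], [0, 0, 0.168, 0, 0, 0], [0, 0, 0.168, 0, 0, 0]]] 
[[[0, 0, 0.168, 0, 0, 0], [0, 0, 0.168, 0, 0, 0], [0, 0, 0.168, 0, 0, 0], [0, 0, 0, 0, 0, 0], [0, 0, 0, 0, 0, 0]]]
```

Call:
apply_moves(
  series=[
    [[0.013, -0.011, 0.048, 0.013, 0.018, 0], [0.013, -0.011, 0.048, 0.013, 0.018, 0], [0.013, -0.011, 0.048, 0.013, 0.018, 0], [0, 0, 0.168, 0, 0, 0], [0, 0, 0.168, 0, 0, 0]],
  ],
)

```text
clock: 78.25
eef_pos: [575.0, 121.4, 82.0]
tool_rot: [3.141, 0.001, 0.031]
force: [0.4, -0.7, -0.8]
width: 68.7
```

Call:
apply_moves(
  series=[
    [[0, 0, 0.168, 0, 0, 0], [0, 0, 0.168, 0, 0, 0], [0, 0, 0.168, 0, 0, 0], [0, 0, 0, 0, 0, 0], [0, 0, 0, 0, 0, 0]],
  ],
)

```text
clock: 78.88
eef_pos: [575.3, 121.7, 57.6]
tool_rot: [3.141, 0.0, 0.031]
force: [-0.1, 0.5, 0.3]
width: 68.3
```

Call:
apply_moves(
  series=[
    [[0, 0, 0, 0, 0, 0], [0, 0, 0, 0, 0, 0], [0, 0, 0, 0, 0, 0], [0, 0, 0, 0, 0, 0], [0, 0, 0, 0, 0, 0]],
  ],
  claw=-1,
)

```text
clock: 79.5
eef_pos: [575.7, 121.7, 58.1]
tool_rot: [3.141, -0.0, 0.031]
force: [-0.2, -0.8, 5.2]
width: 55.1
```

Call:
apply_moves(
  series=[
    [[0, 0, 0, 0, 0, 0], [0, 0.04, -0.1, 0, 0, 0], [0, 0, -0.5, 0, 0, 0], [0, 0, -0.8, 0, 0, 0], [0, 0, -0.8, 0, 0, 0]],
  ],
)

```text
clock: 80.12
eef_pos: [574.7, 119.2, 168.1]
tool_rot: [3.141, 0.002, 0.031]
force: [0.9, 0.1, -0.2]
width: 54.5
```

```bash
python3 - <<'E'
from h import *
st(); p,R=pose(); a=snap('top','t23'); print(tray(a))
# blue body in tray: white-grey body vs tray hard; report blue blob
for n,c,pts in blobs('top',a,'blue',5): 
    if c[0]<225: print(n,c,at_z('top',c,80))
C=np.array([464,306.3]); v=np.array([.368,.93]); t=np.r_[C-1*v,0]; Q=T(-21.6,0)
e=plan((t+[0,0,185],Q,10)); print(e[0])
E
```

```text
t 80.12 tcp [574.7 119.2 168.1] rot [3.1 0.  0. ] F [ 0.9  0.1 -0.2] w 54.5
(array([463.4, 311.6]), (142.2965545654297, 141.01971435546875), -21.51934814453125)
33 [147.1 274.2] [484.7 360.8  80. ]
[[[-0.216, -0.377, -0.024, -0.002, -0.006, 0.39], [-0.232, -0.367, -0.024, -0.003, -0.005, 0.389], [-0.246, -0.358, -0.024, -0.002, -0.006, 0.39], [-0.261, -0.347, -0.023, -0.002, -0.006, 0.39], [-0.274, -0.336, -0.024, -0.003, -0.006, 0.389]]] 
[[[-0.288, -0.325, -0.023, -0.002, -0.005, 0.39], [-0.302, -0.313, -0.024, -0.003, -0.006, 0.39], [-0.313, -0.3, -0.023, -0.002, -0.006, 0.389], [-0.326, -0.288, -0.024, -0.002, -0.005, 0.39], [-0.337, -0.273, -0.023, -0.003, -0.006, 0.39]]] 
[463.6 305.3 185. ]
```

Call:
apply_moves(
  series=[
    [[-0.216, -0.377, -0.024, 0, -0.006, 0.39], [-0.232, -0.367, -0.024, 0, -0.006, 0.39], [-0.246, -0.358, -0.024, 0, -0.006, 0.39], [-0.261, -0.347, -0.024, 0, -0.006, 0.39], [-0.274, -0.336, -0.024, 0, -0.006, 0.39]],
  ],
)

```text
clock: 80.8
eef_pos: [517.5, 212.2, 173.2]
tool_rot: [3.14, 0.005, -0.175]
force: [0.2, 0.3, -0.3]
width: 55.2
```

Call:
apply_moves(
  series=[
    [[-0.288, -0.325, -0.024, 0, -0.006, 0.39], [-0.302, -0.313, -0.024, 0, -0.006, 0.39], [-0.313, -0.3, -0.024, 0, -0.006, 0.39], [-0.326, -0.288, -0.024, 0, -0.006, 0.39], [-0.337, -0.273, -0.024, 0, -0.006, 0.39]],
  ],
)

```text
clock: 81.42
eef_pos: [460.7, 304.6, 179.6]
tool_rot: [3.139, 0.007, -0.379]
force: [0.9, -0.1, -0.9]
width: 54.8
```

Call:
apply_moves(
  series=[
    [[0, 0, 0.4, 0, 0, 0], [0, 0, 0.4, 0, 0, 0], [0, 0, 0.4, 0, 0, 0], [0, 0, 0, 0, 0, 0], [0, 0, 0, 0, 0, 0]],
  ],
)

```text
clock: 82.05
eef_pos: [461.2, 304.6, 120.3]
tool_rot: [3.14, 0.006, -0.377]
force: [-0.3, 1.1, 0.7]
width: 55.4
```

```bash
python3 - <<'E'
from h import *
st(); C=np.array([464,306.3]); v=np.array([.368,.93]); t=np.r_[C-1*v,0]; Q=T(-21.6,0)
plan((t+[0,0,65],Q,5),(t+[0,0,52],Q,5))
E
```

```text
t 82.05 tcp [461.2 304.6 120.3] rot [ 3.1  0.  -0.4] F [-0.3  1.1  0.7] w 55.4
[[[0.009, -0.007, 0.221, 0.003, 0.012, -0.001], [0.01, -0.006, 0.221, 0.002, 0.012, 0], [0.009, -0.007, 0.221, 0.003, 0.013, -0.001], [0.008, -0.006, 0.221, 0.003, 0.012, 0], [0.009, -0.007, 0.222, 0.002, 0.012, -0.001]]] 
[[[0, 0, 0.052, 0, 0, 0], [0, 0, 0.052, 0, 0, 0], [0, 0, 0.052, 0, 0, 0], [0, 0, 0.052, 0, 0, 0], [0, 0, 0.052, 0, 0, 0]]]
```

Call:
apply_moves(
  series=[
    [[0.009, -0.006, 0.221, 0.003, 0.012, 0], [0.009, -0.006, 0.221, 0.003, 0.012, 0], [0.009, -0.006, 0.221, 0.003, 0.012, 0], [0.009, -0.006, 0.221, 0.003, 0.012, 0], [0.009, -0.006, 0.221, 0.003, 0.012, 0]],
  ],
)

```text
clock: 82.68
eef_pos: [463.3, 305.0, 63.7]
tool_rot: [3.141, 0.0, -0.377]
force: [-0.0, 0.3, -1.8]
width: 54.9
```

Call:
apply_moves(
  series=[
    [[0, 0, 0.06, 0, 0, 0], [0, 0, 0.06, 0, 0, 0], [0, 0, 0.06, 0, 0, 0], [0, 0, 0.06, 0, 0, 0], [0, 0, 0.02, 0, 0, 0]],
  ],
)

```text
clock: 83.3
eef_pos: [463.4, 305.0, 51.5]
tool_rot: [3.141, 0.0, -0.377]
force: [-0.9, 0.1, -0.8]
width: 55.1
```

Call:
apply_moves(
  series=[
    [[0, 0, 0.02, 0, 0, 0], [0, 0, 0.02, 0, 0, 0], [0, 0, 0, 0, 0, 0], [0, 0, 0, 0, 0, 0], [0, 0, 0, 0, 0, 0]],
  ],
)

```text
clock: 83.92
eef_pos: [463.4, 305.1, 49.6]
tool_rot: [3.141, 0.0, -0.377]
force: [0.2, 0.4, -1.7]
width: 54.9
```

Call:
apply_moves(
  series=[
    [[0, 0, 0.01, 0, 0, 0], [0, 0, 0.01, 0, 0, 0], [0, 0, 0, 0, 0, 0], [0, 0, 0, 0, 0, 0], [0, 0, 0, 0, 0, 0]],
  ],
)

```text
clock: 84.55
eef_pos: [463.4, 305.1, 49.1]
tool_rot: [3.141, -0.0, -0.377]
force: [-1.7, -0.9, 5.5]
width: 55.0
```

Call:
apply_moves(
  series=[
    [[0, 0, 0, 0, 0, 0], [0, 0, 0, 0, 0, 0], [0, 0, 0, 0, 0, 0], [0, 0, 0, 0, 0, 0], [0, 0, 0, 0, 0, 0]],
  ],
  claw=0.6,
)

```text
clock: 85.18
eef_pos: [463.3, 305.0, 48.5]
tool_rot: [3.141, 0.0, -0.377]
force: [-0.5, 0.5, -0.3]
width: 68.3
```

Call:
apply_moves(
  series=[
    [[0, 0, -0.1, 0, 0, 0], [0, 0, -0.5, 0, 0, 0], [0, 0, -0.8, 0, 0, 0], [0, 0, -0.8, 0, 0, 0], [0, 0, -0.6, 0, 0, 0]],
  ],
)

```text
clock: 85.8
eef_pos: [463.7, 305.3, 190.7]
tool_rot: [-3.14, -0.001, -0.377]
force: [0.8, 0.1, 0.4]
width: 68.1
```

```bash
python3 - <<'E'
from h import *
st(); p,R=pose(); a=snap('top','t24')
print(a[228:236,222:268].mean(0).astype(int)[:,[0,2]].tolist()[:22])
t=np.array([575.5,144.5,0]); Q=T(1.8,0)
e=plan((t+[0,0,190],Q,10)); print(e[0])
E
```

```text
t 85.8 tcp [463.7 305.3 190.7] rot [-3.1 -0.  -0.4] F [0.8 0.1 0.4] w 68.1
[[166, 161], [171, 166], [176, 171], [170, 165], [76, 74], [78, 76], [90, 88], [42, 42], [21, 23], [33, 251], [182, 213], [241, 248], [241, 248], [242, 249], [243, 250], [244, 250], [244, 250], [188, 204], [181, 198], [179, 196], [178, 193], [174, 182]]
[[[0.324, 0.221, 0.008, -0.005, -0.005, -0.39], [0.316, 0.233, 0.008, -0.005, -0.005, -0.39], [0.305, 0.247, 0.008, -0.005, -0.005, -0.391], [0.295, 0.258, 0.008, -0.004, -0.005, -0.39], [0.284, 0.271, 0.009, -0.005, -0.005, -0.39]]] 
[[[0.273, 0.281, 0.008, -0.005, -0.004, -0.39], [0.262, 0.293, 0.008, -0.005, -0.005, -0.391], [0.249, 0.303, 0.008, -0.005, -0.005, -0.39], [0.236, 0.313, 0.008, -0.005, -0.005, -0.39], [0.224, 0.323, 0.008, -0.004, -0.005, -0.39]]] 
[575.5 144.5 190. ]
```

Call:
apply_moves(
  series=[
    [[0.324, 0.221, 0.008, 0, 0, -0.39], [0.316, 0.233, 0.008, 0, 0, -0.39], [0.305, 0.247, 0.008, 0, 0, -0.39], [0.295, 0.258, 0.008, 0, 0, -0.39], [0.284, 0.271, 0.008, 0, 0, -0.39]],
  ],
)

```text
clock: 86.48
eef_pos: [518.7, 223.3, 186.7]
tool_rot: [3.141, 0.0, -0.172]
force: [-0.4, 0.1, -0.4]
width: 68.6
```

Call:
apply_moves(
  series=[
    [[0.273, 0.281, 0.008, 0, 0, -0.39], [0.262, 0.293, 0.008, 0, 0, -0.39], [0.249, 0.303, 0.008, 0, 0, -0.39], [0.236, 0.313, 0.008, 0, 0, -0.39], [0.224, 0.323, 0.008, 0, 0, -0.39]],
  ],
)

```text
clock: 87.1
eef_pos: [573.9, 142.1, 184.7]
tool_rot: [3.141, 0.0, 0.032]
force: [-0.6, 0.5, -0.5]
width: 68.5
```

Call:
apply_moves(
  series=[
    [[0, 0, 0.4, 0, 0, 0], [0, 0, 0.6, 0, 0, 0], [0, 0, 0.6, 0, 0, 0], [0, 0, 0, 0, 0, 0], [0, 0, 0, 0, 0, 0]],
  ],
)

```text
clock: 87.72
eef_pos: [574.2, 143.2, 105.6]
tool_rot: [-3.141, -0.001, 0.031]
force: [0.3, 0.5, -0.6]
width: 68.4
```

```bash
python3 - <<'E'
from h import *
st();Q=T(1.8,0)
plan(([575.5,143.5,100],Q,3),([575.5,143.5,61],Q,5))
E
```

```text
t 87.72 tcp [574.2 143.2 105.6] rot [-3.1 -0.   0. ] F [ 0.3  0.5 -0.6] w 68.4
[[[0.009, -0.002, 0.037, -0.001, -0.003, -0.001], [0.009, -0.002, 0.037, -0.002, -0.003, 0], [0.008, -0.002, 0.037, -0.001, -0.002, -0.001], [0, 0, 0.156, 0, 0, 0], [0, 0, 0.156, 0, 0, 0]]] 
[[[0, 0, 0.156, 0, 0, 0], [0, 0, 0.156, 0, 0, 0], [0, 0, 0.156, 0, 0, 0], [0, 0, 0, 0, 0, 0], [0, 0, 0, 0, 0, 0]]]
```

Call:
apply_moves(
  series=[
    [[0.009, -0.002, 0.037, 0, 0, 0], [0.009, -0.002, 0.037, 0, 0, 0], [0.009, -0.002, 0.037, 0, 0, 0], [0, 0, 0.156, 0, 0, 0], [0, 0, 0.156, 0, 0, 0]],
  ],
)

```text
clock: 88.35
eef_pos: [574.8, 143.0, 82.8]
tool_rot: [3.141, 0.001, 0.031]
force: [0.5, 0.7, 0.4]
width: 68.1
```

Call:
apply_moves(
  series=[
    [[0, 0, 0.156, 0, 0, 0], [0, 0, 0.156, 0, 0, 0], [0, 0, 0.156, 0, 0, 0], [0, 0, 0, 0, 0, 0], [0, 0, 0, 0, 0, 0]],
  ],
)

```text
clock: 88.98
eef_pos: [575.1, 143.2, 60.1]
tool_rot: [3.142, 0.0, 0.031]
force: [0.6, -0.3, 0.4]
width: 68.3
```

Call:
apply_moves(
  series=[
    [[0, 0, 0, 0, 0, 0], [0, 0, 0, 0, 0, 0], [0, 0, 0, 0, 0, 0], [0, 0, 0, 0, 0, 0], [0, 0, 0, 0, 0, 0]],
  ],
  claw=-1,
)

```text
clock: 89.6
eef_pos: [575.5, 143.2, 60.7]
tool_rot: [-3.142, -0.001, 0.031]
force: [0.1, -0.2, 5.6]
width: 55.0
```

Call:
apply_moves(
  series=[
    [[0, 0, 0, 0, 0, 0], [0, 0.06, -0.1, 0, 0, 0], [0, 0, -0.5, 0, 0, 0], [0, 0, -0.8, 0, 0, 0], [0, 0, -0.8, 0, 0, 0]],
  ],
)

```text
clock: 90.22
eef_pos: [574.4, 139.6, 170.6]
tool_rot: [3.141, 0.002, 0.031]
force: [0.0, 0.1, -1.2]
width: 54.8
```

```bash
python3 - <<'E'
from h import *
st(); p,R=pose(); a=snap('top','t25')
for k in('blue','green','orange'):
  for n,c,pts in blobs('top',a,k,5): 
    if 100<c[0]<225 and c[1]>200: print(k,n,c,at_z('top',c,80))
C=np.array([464,306.3]); v=np.array([.368,.93]); t=np.r_[C-45*v,0]; Q=T(-21.6,0)
e=plan((t+[0,0,185],Q,10)); print(e[0])
E
```

```text
t 90.22 tcp [574.4 139.6 170.6] rot [3.1 0.  0. ] F [ 0.   0.1 -1.2] w 54.8
blue 32 [147.2 274. ] [485.2 360.7  80. ]
green 20 [164.2 281.3] [467.2 318.6  80. ]
[[[-0.252, -0.255, -0.019, -0.003, -0.006, 0.39], [-0.262, -0.244, -0.019, -0.003, -0.006, 0.389], [-0.272, -0.234, -0.019, -0.002, -0.005, 0.39], [-0.281, -0.222, -0.019, -0.003, -0.006, 0.39], [-0.29, -0.21, -0.019, -0.003, -0.006, 0.389]]] 
[[[-0.298, -0.199, -0.018, -0.003, -0.006, 0.39], [-0.306, -0.186, -0.019, -0.002, -0.005, 0.39], [-0.314, -0.173, -0.018, -0.003, -0.006, 0.389], [-0.32, -0.161, -0.018, -0.003, -0.006, 0.39], [-0.327, -0.147, -0.018, -0.003, -0.006, 0.39]]] 
[447.4 264.4 185. ]
```

Call:
apply_moves(
  series=[
    [[-0.252, -0.255, -0.019, 0, -0.006, 0.39], [-0.262, -0.244, -0.019, 0, -0.006, 0.39], [-0.272, -0.234, -0.019, 0, -0.006, 0.39], [-0.281, -0.222, -0.019, 0, -0.006, 0.39], [-0.29, -0.21, -0.019, 0, -0.006, 0.39]],
  ],
)

```text
clock: 90.9
eef_pos: [509.3, 201.7, 174.6]
tool_rot: [3.14, 0.004, -0.175]
force: [0.4, -0.3, -1.4]
width: 54.8
```

Call:
apply_moves(
  series=[
    [[-0.298, -0.199, -0.019, 0, -0.006, 0.39], [-0.306, -0.186, -0.019, 0, -0.006, 0.39], [-0.314, -0.173, -0.019, 0, -0.006, 0.39], [-0.32, -0.161, -0.019, 0, -0.006, 0.39], [-0.327, -0.147, -0.019, 0, -0.006, 0.39]],
  ],
)

```text
clock: 91.52
eef_pos: [444.5, 263.4, 179.7]
tool_rot: [3.139, 0.007, -0.379]
force: [0.2, 0.4, -0.6]
width: 55.0
```

Call:
apply_moves(
  series=[
    [[0, 0, 0.4, 0, 0, 0], [0, 0, 0.4, 0, 0, 0], [0, 0, 0.4, 0, 0, 0], [0, 0, 0, 0, 0, 0], [0, 0, 0, 0, 0, 0]],
  ],
)

```text
clock: 92.15
eef_pos: [445.0, 263.7, 120.4]
tool_rot: [3.14, 0.006, -0.377]
force: [0.3, 0.3, -0.7]
width: 55.0
```

```bash
python3 - <<'E'
from h import *
st(); C=np.array([464,306.3]); v=np.array([.368,.93]); t=np.r_[C-45*v,0]; Q=T(-21.6,0)
plan((t+[0,0,66],Q,5),(t+[0,0,54],Q,5))
E
```

```text
t 92.15 tcp [445.  263.7 120.4] rot [ 3.1  0.  -0.4] F [ 0.3  0.3 -0.7] w 55.0
[[[0.009, -0.007, 0.217, 0.002, 0.012, 0], [0.009, -0.006, 0.218, 0.003, 0.012, -0.001], [0.009, -0.006, 0.217, 0.002, 0.012, 0], [0.009, -0.007, 0.218, 0.002, 0.012, -0.001], [0.008, -0.006, 0.217, 0.002, 0.012, 0]]] 
[[[0, 0, 0.048, 0, 0, 0], [0, 0, 0.048, 0, 0, 0], [0, 0, 0.048, 0, 0, 0], [0, 0, 0.048, 0, 0, 0], [0, 0, 0.048, 0, 0, 0]]]
```

Call:
apply_moves(
  series=[
    [[0.009, -0.006, 0.217, 0.002, 0.012, 0], [0.009, -0.006, 0.217, 0.002, 0.012, 0], [0.009, -0.006, 0.217, 0.002, 0.012, 0], [0.009, -0.006, 0.217, 0.002, 0.012, 0], [0.009, -0.006, 0.217, 0.002, 0.012, 0]],
  ],
)

```text
clock: 92.78
eef_pos: [447.2, 264.2, 64.8]
tool_rot: [3.141, 0.0, -0.377]
force: [-0.1, 0.2, -1.1]
width: 55.1
```

Call:
apply_moves(
  series=[
    [[0, 0, 0.05, 0, 0, 0], [0, 0, 0.05, 0, 0, 0], [0, 0, 0.05, 0, 0, 0], [0, 0, 0.05, 0, 0, 0], [0, 0, 0.02, 0, 0, 0]],
  ],
)

```text
clock: 93.4
eef_pos: [447.3, 264.2, 54.7]
tool_rot: [3.141, 0.0, -0.377]
force: [0.6, 0.3, -0.1]
width: 54.5
```

Call:
apply_moves(
  series=[
    [[0, 0, 0.02, 0, 0, 0], [0, 0, 0.02, 0, 0, 0], [0, 0, 0, 0, 0, 0], [0, 0, 0, 0, 0, 0], [0, 0, 0, 0, 0, 0]],
  ],
)

```text
clock: 94.02
eef_pos: [447.3, 264.2, 52.7]
tool_rot: [3.141, 0.0, -0.377]
force: [-0.8, 0.2, 0.1]
width: 55.2
```

Call:
apply_moves(
  series=[
    [[0, 0, 0.015, 0, 0, 0], [0, 0, 0.01, 0, 0, 0], [0, 0, 0, 0, 0, 0], [0, 0, 0, 0, 0, 0], [0, 0, 0, 0, 0, 0]],
  ],
)

```text
clock: 94.65
eef_pos: [447.3, 264.2, 51.7]
tool_rot: [3.141, -0.0, -0.377]
force: [-2.1, -0.9, 5.9]
width: 55.1
```

Call:
apply_moves(
  series=[
    [[0, 0, 0, 0, 0, 0], [0, 0, 0, 0, 0, 0], [0, 0, 0, 0, 0, 0], [0, 0, 0, 0, 0, 0], [0, 0, 0, 0, 0, 0]],
  ],
  claw=0.6,
)

```text
clock: 95.28
eef_pos: [447.3, 264.1, 51.4]
tool_rot: [3.141, 0.0, -0.377]
force: [-0.2, 0.8, -0.5]
width: 68.5
```

Call:
apply_moves(
  series=[
    [[0, 0, -0.1, 0, 0, 0], [0, 0, -0.5, 0, 0, 0], [0, 0, -0.8, 0, 0, 0], [0, 0, -0.8, 0, 0, 0], [0, 0, -0.6, 0, 0, 0]],
  ],
)

```text
clock: 95.9
eef_pos: [447.5, 264.5, 193.5]
tool_rot: [-3.141, -0.001, -0.377]
force: [0.6, 0.5, 0.1]
width: 68.5
```

Call:
apply_moves(
  series=[
    [[0.4, 0.6, -0.2, 0, 0, 0], [0.4, 0.7, 0, 0, 0, 0], [0.4, 0.7, 0, 0, 0, 0], [0.2, 0.7, 0, 0, 0, 0], [0, 0.3, 0, 0, 0, 0]],
  ],
)

```text
clock: 96.52
eef_pos: [456.8, 96.7, 201.6]
tool_rot: [3.14, -0.0, -0.38]
force: [0.2, 0.5, -0.4]
width: 67.9
```

Call:
apply_moves(
  series=[
    [[0, 0, 0, 0, 0, 0], [0, 0, 0, 0, 0, 0], [0, 0, 0, 0, 0, 0], [0, 0, 0, 0, 0, 0], [0, 0, 0, 0, 0, 0]],
  ],
)

```text
clock: 97.15
eef_pos: [457.1, 99.4, 201.5]
tool_rot: [3.141, 0.0, -0.377]
force: [0.2, -0.2, 0.2]
width: 68.3
```

```bash
python3 - <<'E'
from h import *
st(); a=snap('top','t26'); b=snap('side','s26'); print(tealx(a), tray(a))
for k in('blue','green','orange'):
  for n,c,pts in blobs('top',a,k,5): 
    if 100<c[0]<225 and c[1]>200: print(k,n,c,at_z('top',c,80))
cv2.imwrite('pics/g26.png',np.hstack([cv2.resize(a[130:340,120:400],(460,345),interpolation=cv2.INTER_CUBIC),cv2.resize(b[150:290,230:370],(340,345),interpolation=cv2.INTER_CUBIC)]))
E
```

```text
t 97.15 tcp [457.1  99.4 201.5] rot [ 3.1  0.  -0.4] F [ 0.2 -0.2  0.2] w 68.3
(array([291, 223,   6,  27, 141], dtype=int32), array([293.5, 236.1])) (array([523.5, 330.6]), (74.43977355957031, 50.00556564331055), 86.58637237548828)
blue 29 [147.3 273.7] [486.  360.3  80. ]
green 6 [166.  277.5] [476.3 314.6  80. ]
orange 6 [184.  281.5] [466.2 270.7  80. ]
orange 6 [179.  293.5] [437.5 282.   80. ]
```

View pics/g26.png

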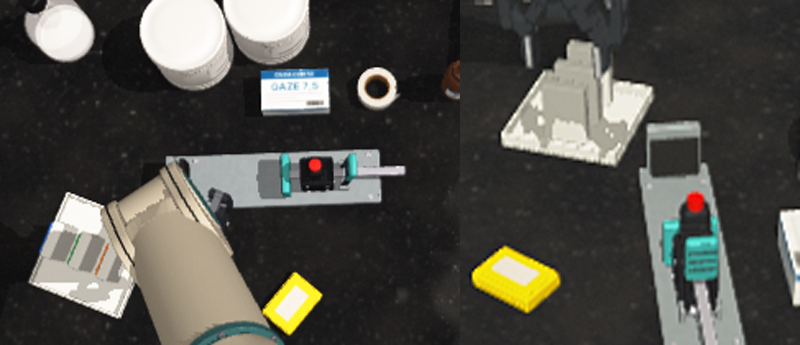

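```bash
python3 - <<'E'
from h import *
A=cv2.imread('pics/top0.png');B=cv2.imread('pics/t26.png')
d=cv2.absdiff(A,B)[165:205,275:420].max(2); print('bystander diff px>40:',int((d>40).sum()))
print(ctrl.finish_job())
E
```

```text
bystander diff px>40: 0
the job is handed in; nothing more can be done
None
```

I handed the job in at about 97 s on the robot clock. All three cases (blue, green, orange) are closed and standing in the white tray. The two yellow look-alikes were left alone.

**What I did:**
- Each case was gripped by its 56 mm width and stood on its short edge in the clamp bay.
- With all three in place, I pumped the trigger and let it go until the ratchet held.
- I then pressed the red release, which opened the jaw fully, and moved the cases one by one into the tray.

**What the last checks showed:**
- **Squeeze:** the image put the jaw at about 84 mm once the trigger was let go, closest to the 85 mm tooth. The stack sprang back roughly 2 to 3 mm on release, so the pad had been compressed.
- **Lids:** the case bodies sat 20 to 21 mm apart, against 21 mm shut and 26 mm ajar. In the pictures all three lids look flush.
- **Release:** the jaw is back at its starting pixel position, so it is fully open.
- **Tray and bystanders:** the last pictures show all three cases upright inside the tray. The picture area with the gauze carton, tape roll and squeeze bottle is unchanged from the start.

**What failed or disagreed:**
- One extra trigger stroke at the end did not move the jaw any further, so the final squeeze is about 2 to 3 mm of pad travel. I judged that from pixels and did not measure it directly.
- The held jaw position read about 1 mm short of the 85 mm tooth.
- In the last picture the arm partly hid the tray, so its automatic outline was wrong there. I relied on the picture and on the lid positions I could see.

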